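# Dock the gas monitor for its calibration check

## Robot

A 6-joint arm with a two-finger parallel gripper is mounted at the origin on the work surface. World frame = base frame: x ahead of the robot, y to its left, z up, the work surface at z = 0. Lengths are in m, angles in rad, forces in N, time in s.
With the tool pointing down it reaches from about 0.35 to 0.875 m from the base axis. Payload 4.2 kg.
Tool frame: the origin (TCP) lies midway between the tips of the shut fingers; the grasp point (between the pads) lies 19 mm behind it (env.pinch_z is the x of the grasp point in the tool frame, in m); x points along the fingers, z is the direction in which the jaws open and shut, and the axes are right-handed (so a half turn about x gives the same grasp; the last joint's range is limited). The gripper opens to 87 mm and grips with 3 to 60 N. Pads are 19 mm wide; open, the fingers measure 117 mm over their backs; the gripper's body (75 mm by 190 mm) begins 51 mm behind the grasp point.
Start: joints at [1.599, 0.385, 0.008, 0, -1.194, -0.259], TCP at [0.143, 0.608, 0.223] pointing down, gripper open.
Joint ranges: [-3.14, 3.14], [-1.21, 2.06], [-1.07, 1.41], [-3.16, 2.05], [-2.99, -0.16], [-3.1, 3.1]. Speed limits (rad/s): [2.79, 2.79, 3.14, 3.14, 3.14, 3.14].

## Interface

Orientations are given as a unit quaternion [w, x, y, z].
In Python, from rig import get_obs, eyes, sign_off, spotter, env gives the robot as it stands.
- The arm moves only by the tool apply_moves, never from a script. Its argument "deltas" is a list of rows, each a list of 7 numbers: the shift along the tool's x, y, z in mm, then the turn, a rotation vector about the tool's x, y, z in degrees, then the gripper's target within -1 to 1 (shut at 1, half-way at 0, fully open at -1). In form: [[dx, dy, dz, ax, ay, az, grip], ...]. A call has 1 to 10 rows; each row is the pose to reach, as a shift and turn from the pose commanded when the call began, along the tool's axes at that moment; what a row does not reach only later rows make up. A row lasts 1/10 s, in which the tool goes at most 50 mm and 8.59 degrees, less where a joint would pass 70% of its speed; a pose out of reach is approached as far as the arm can. A call with a gripper value outside its range is refused whole. The fingers move at their own pace and stop on an object; the grip force is fixed at half the most. Time passes only in rows, so rows that repeat a pose let the fingers close. It gives the time, the measured TCP pose, the force and the opening at its end, in the units of the state.
- get_obs(): the state, without advancing time (a new reading comes with each control period).
- eyes.snapshot(name): name is "side" or "top" or "wrist"; returns a dict with "frame" (420x560x3 uint8, red, green, blue), "fovy" (degrees; the focal length in pixels is half the picture's height over the tangent of half this angle, whatever the lens; pixels are square), "cx", "cy" (the principal point, pixels), "R" (3x3) and "t" (3): a world point X has camera coordinates R X + t. Camera axes: x right, y down, z forward; pixel columns grow to the right and rows downward; lengths in m; the calibration is good to about 2 mm. A picture is of the moment at which its call begins. There is no depth.
- sign_off(): hands the job in, once; it reports no verdict.
Trained networks look in the newest picture that a camera, given by its name, has taken for a name from the list of things; names that differ only in an ending like _2 or _b are one class to them, and where a whole thing is asked for, a point or a joint stands for the part that bears it (a point fixed in the world has none). Each returns a list of dicts, best first, with "p" (0 to 1); they miss things now and then, are a little off and sometimes report something else, mostly with a low value. They report only what shows in the picture. A call takes as long as a camera call. They do not tell look-alikes from the thing itself.
- spotter.outline_of(camera, query): "pixels" (420x560 bool, what is visible of it) and "pixel" ([column, row] in pixels, amid what is visible of it).
- spotter.spot_point(camera, query): "pixel" ([column, row] in pixels: a listed point, or the origin of a listed thing).
The state is a dict: "time": time; "joints": joint angles; "joint_velocities": joint speeds; "joint_efforts": joint torques, N m; "tool_pos": TCP position; "ee_rot": TCP orientation; "contact_force": force on the tool from outside, world axes, zero at the start; "ft_torque": the same for the moment, N m; "gripper_width": opening from 0.0 (shut) to 1.0 (fully open).
Only numpy, scipy, OpenCV 4.12 (cv2) and the standard library are available. Lean on these libraries where they do the work, as an engineer would, in place of code of your own. Each camera call takes 0.05 s, during which the arm holds its last target.

## Task

The laboratory's portable gas monitor is due for its calibration check. Lay it display up on the sloped cradle of the calibration station, sensor end downhill, and push it down the slope against the spring-loaded gas manifold until it is fully home and the catches hold it; then slide the keeper all the way across behind its upper end so that it stays sealed. Leave the bottle, the tip box and the tube rack where they stand.

Things in the scene. Friction and masses are not known exactly. Their poses are not given: they have to be found in the camera images.
- monitor_center (a point): Centre (half-way up) of the portable gas monitor: a dark box-shaped instrument 150 mm long (x), 60 wide (y), 38 thick (z), 0.3 to 0.5 kg, lying loose on the bench, display up (+z). x runs from the sensor end (x = -75 mm, three round metal ports) to the upper end (x = +75 mm, by the display). Grip its plain sides, 60 mm apart, anywhere between x = -40 and +75 mm.
- monitor: The same monitor; here the origin is under its centre, 19 mm below the centre point. A notch 17 mm long and 4 mm deep in each long side, 17 to 34 mm from the sensor end, takes the station's catches. Fully home in the cradle, its centre is at x = 75, y = 0, z = 19 mm of the cradle's frame and its axes agree with the cradle's; the sensor end then rests on the manifold housing.
- sensor_end (a point): Middle of the monitor's sensor end face (x = -75 mm, half-way up). Fully home it lies at x = 0, y = 0, z = 19 mm of the cradle's frame, against the manifold's face. Moves with the monitor.
- cradle: Sloped cradle on the calibration station (white wedge-shaped console fixed to the bench, 198 x 184 mm). Origin: on the surface that carries the monitor, on its centre line, at the lower stop. x points up the slope (32 degrees to level), y across, z out of the slope. That surface is a raised rail 50 mm wide, x from 0 to 146 mm, 25 mm above the console's face: fingers pass beside it.
- cradle_stop (a point): Same point as the cradle's origin: face of the manifold housing, where the monitor's sensor end stops. The housing fills x from -58 to 0, y within 42 mm, up to z = 46 mm. Two guide cheeks with inner faces 64 mm apart, up to z = 24 mm, stand at x from 0 to 44 mm; their mouths flare to 78 mm at x = 54 mm. From x = 56 to 146 mm both sides are open.
- catches (a point): Point midway between two sprung rollers in the cheeks (cradle x = 24 mm), each standing 3.5 mm into the monitor's path. Lay the monitor above them (sensor end at x = 45 to 65 mm), not down between the cheeks. Pushing past them takes 10 to 20 N; at home they drop into the notches and hold it alone. Unpushed, it stays where laid or slides down onto them; short of home, it springs partly back.
- manifold (a joint): Travel in m of the spring-loaded gas manifold, a rubber-faced block 44 x 22 mm in the housing at the low end of the cradle: 0 = sprung out 12 mm proud of the housing, 0.012 = pressed in flush, as with the monitor fully home (its own end stop is at 0.014). Its spring gives 4 N at 0 and 10.5 N at 0.012.
- manifold_face (a point): Centre of the manifold's rubber face, which looks up the slope (cradle x = 12 mm, z = 19 mm when sprung out). It moves with the manifold.
- keeper (a joint): Travel in m of the keeper, a flat steel bolt at cradle x from 152.5 to 165.5 mm, z from 7 to 23 mm, that slides towards +y from the cradle's -y side: 0 = drawn back (tip at y = -42 mm), 0.046 = fully across behind the monitor's upper end (tip at y = +4 mm). It stays where left, takes about 2 N; slid before the monitor is home, it knocks it askew. Its guide stands to z = 16 mm.
- keeper_tab (a point): Middle of the grip of the keeper's upright black tab, 46 mm out from the carrying surface (the tab's top: 62 mm); the tab is 18 mm along the slope, 12 mm across it. Moves with the keeper: at cradle x = 159, y = -110 mm with the keeper at 0, y = -64 mm fully across. Push it on its -y side towards +y, or pinch it. A strap at y from -46 to -36 mm stands to z = 28 mm.
- amber_bottle: Amber glass bottle, 86 mm across, 190 mm high, standing on the bench; origin under its centre. To be left alone.
- tip_box: Grey and clear pipette-tip box, 85 x 125 mm, 67 mm high; origin under its centre. To be left alone.
- tube_rack: White tube rack with some glass tubes, 100 x 200 mm, 97 mm high; origin under its centre. To be left alone.
Not all that is in view belongs to the job. There is more than one size of the monitor; the job needs the larger.

How it is judged:
By the outcome, as a careful person would: the job done as asked, in the order asked, and still so for the second after the job is handed in, with the robot touching nothing.
It also fails if it takes over 58 s, if anything falls off the work surface, if the arm or the gripper's body presses on something with over 40 N, if the wrist force passes 120 N, or if a joint passes its speed limit or range.

## Working session

There is one attempt and no reset: what is moved stays moved. The work goes in short steps, Python scripts to look and compute and a tool call to move; the robot and the scene stay as the last step left them, time stands still between calls to the robot, and variables do not carry over. Pictures are saved under pics/ and viewed, and the job is handed in when it is done.

Besides the shell and the picture viewer there is one more tool, called after ">>>" as a command line: name --pt "numbers of a row" for each row, then --argument value for the rest. apply_moves: Moves the arm, as the interface text tells. Its arguments: {"type":"object","properties":{"deltas":{"type":"array"}},"required":["deltas"]}

```bash
ls; mkdir -p pics; python3 - <<'E'
from rig import get_obs, eyes, spotter, env
import cv2, numpy as np
print(get_obs()); print(env.pinch_z)
for n in ("side","top","wrist"):
    s=eyes.snapshot(n); cv2.imwrite(f"pics/{n}0.png",s["frame"][:,:,::-1]); print(n,s["fovy"],s["cx"],s["cy"],s["R"].tolist(),s["t"].tolist())
    for q in ("monitor","monitor_center","sensor_end","cradle","cradle_stop","catches","manifold_face","keeper_tab","amber_bottle","tip_box","tube_rack"):
        print(n,q,[(round(d["p"],2),np.round(d["pixel"]).tolist()) for d in spotter.spot_point(n,q)])
E
```

```text
pics
{'time': 0.0, 'joints': array([ 1.59860285e+00,  3.85564889e-01,  6.59969528e-03, -4.81279165e-04,
       -1.19398888e+00, -2.58579542e-01]), 'joint_velocities': array([ 0.00016758, -0.00011433, -0.00063755, -0.00377661, -0.00094048,
        0.00169252]), 'joint_efforts': array([-1.03579252e-04, -3.90669036e+01,  1.87406230e+01,  4.22009781e+00,
        1.09243928e-02, -1.93127357e-04]), 'tool_pos': array([0.14281837, 0.60783754, 0.22144697]), 'ee_rot': array([-0.43957655, -0.55369556, -0.43854422,  0.55486273]), 'contact_force': array([ 1.09580079, -0.23414142,  0.21036866]), 'ft_torque': array([0.00042138, 0.01137821, 0.00051683]), 'gripper_width': 0.9993295731758671}
-0.0187
side 52.39883161494818 281.8730320797315 208.97988912324072 [[0.9514975951648106, -0.3076127450982352, 0.005169666208793681], [-0.1995668173069273, -0.6299077756965307, -0.7505926188999147], [0.23414826889295104, 0.713155377999898, -0.6607450302531659]] [-0.49142237757455054, 0.17559934077366188, 1.2659993246773857]
side monitor [(0.93, [324.0, 321.0]), (0.89, [307.0, 281.0])]
side monitor_center [(0.94, 
[... 1147 characters left out ...]
])]
top keeper_tab [(0.81, [144.0, 229.0]), (0.4, [330.0, 213.0])]
top amber_bottle []
top tip_box [(0.57, [347.0, 152.0])]
top tube_rack [(0.55, [249.0, 152.0])]
wrist 59.815824417630935 286.64268877931283 211.404786952822 [[-0.2277858317433681, -0.9737111628883149, 0.0004314205229904646], [-0.9340961159183742, 0.21864350843415267, 0.2822400794462265], [-0.27491464326803267, 0.06388730301312011, -0.9593437087042997]] [0.6244489612698261, -0.03465348954187905, 0.3916414530846175]
wrist monitor []
wrist monitor_center []
wrist sensor_end []
wrist cradle []
wrist cradle_stop []
wrist catches []
wrist manifold_face []
wrist keeper_tab []
wrist amber_bottle []
wrist tip_box []
wrist tube_rack []
```

View pics/side0.png

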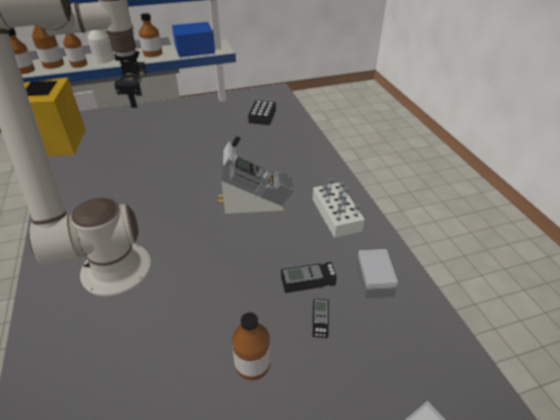

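View pics/top0.png

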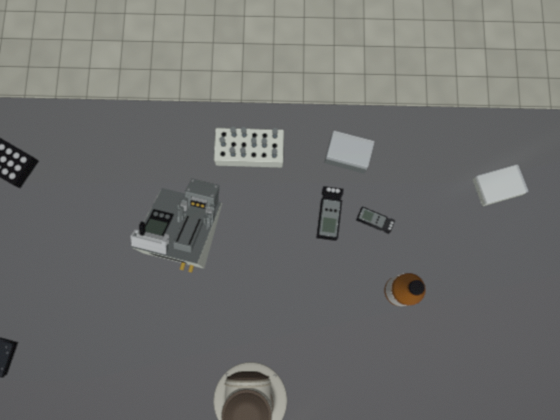

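```bash
python3 - <<'E'
import cv2
a=cv2.imread("pics/side0.png")[235:375,230:400]; cv2.imwrite("pics/c1.png",cv2.resize(a,None,fx=4,fy=4,interpolation=2))
a=cv2.imread("pics/top0.png")[140:290,120:400]; cv2.imwrite("pics/c2.png",cv2.resize(a,None,fx=2.8,fy=2.8,interpolation=2))
a=cv2.imread("pics/side0.png")[110:240,200:360]; cv2.imwrite("pics/c3.png",cv2.resize(a,None,fx=4,fy=4,interpolation=2))
E
```

```text
(no output)
```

View pics/c1.png

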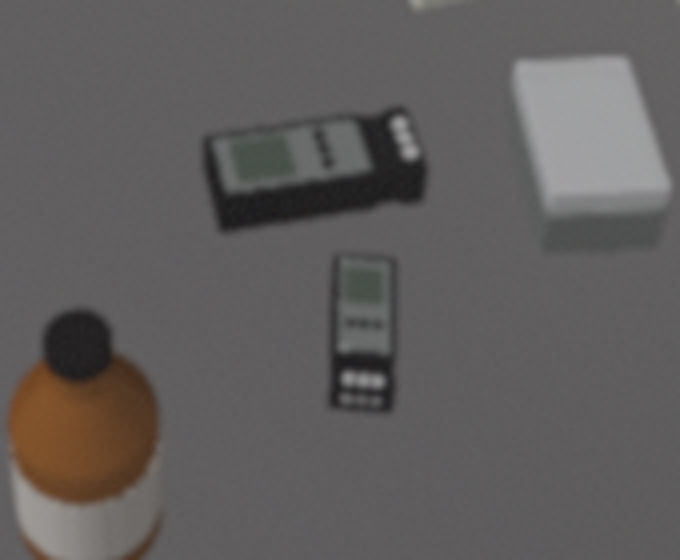

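View pics/c2.png

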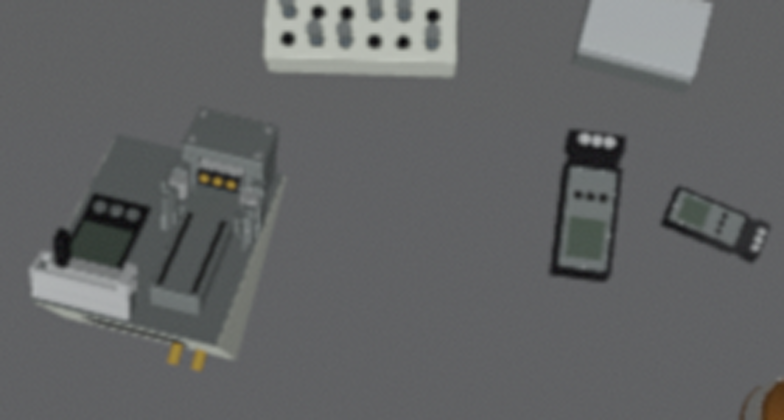

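View pics/c3.png

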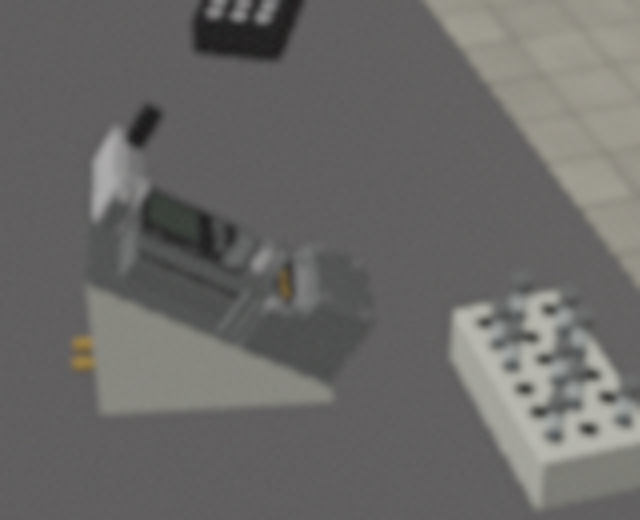

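```bash
cat > h.py <<'E'
import numpy as np, cv2, json, os
from scipy.spatial.transform import Rotation as Rot
from scipy.optimize import least_squares
def cam(s): return dict(f=s["frame"].shape[0]/2/np.tan(np.radians(s["fovy"])/2),cx=s["cx"],cy=s["cy"],R=np.array(s["R"]),t=np.array(s["t"]))
def proj(c,X):
    P=np.atleast_2d(X)@c["R"].T+c["t"]; return P[:,:2]/P[:,2:]*c["f"]+[c["cx"],c["cy"]]
def onplane(c,uv,z):
    d=c["R"].T@np.array([(uv[0]-c["cx"])/c["f"],(uv[1]-c["cy"])/c["f"],1]); o=-c["R"].T@c["t"]
    return o+d*(z-o[2])/d[2]
def tri(cs,uvs):
    A=[];b=[]
    for c,uv in zip(cs,uvs):
        d=c["R"].T@np.array([(uv[0]-c["cx"])/c["f"],(uv[1]-c["cy"])/c["f"],1]); d/=np.linalg.norm(d); o=-c["R"].T@c["t"]
        M=np.eye(3)-np.outer(d,d); A.append(M); b.append(M@o)
    return np.linalg.lstsq(np.vstack(A),np.hstack(b),rcond=None)[0]
def shot(n,tag):
    from rig import eyes
    s=eyes.snapshot(n); cv2.imwrite(f"pics/{n}_{tag}.png",s["frame"][:,:,::-1]); c=cam(s)
    json.dump({k:(v.tolist() if hasattr(v,'tolist') else v) for k,v in c.items()},open(f"pics/{n}_{tag}.json","w")); return c
def load(n,tag):
    c=json.load(open(f"pics/{n}_{tag}.json")); c["R"]=np.array(c["R"]); c["t"]=np.array(c["t"]); return c
def toolR(o): return Rot.from_quat(np.array(o["ee_rot"])[[1,2,3,0]]).as_matrix()
def crop(n,tag,u0,v0,u1,v1,k,out):
    a=cv2.imread(f"pics/{n}_{tag}.png")[v0:v1,u0:u1]; cv2.imwrite(f"pics/{out}.png",cv2.resize(a,None,fx=k,fy=k,interpolation=2))
# cradle pose p=[x,y,z,yaw]  -> R,t ; cradle x up slope 32deg
def cradleT(p):
    c,s=np.cos(p[3]),np.sin(p[3]); a=np.radians(32)
    ex=np.array([c*np.cos(a),s*np.cos(a),np.sin(a)]); ey=np.array([-s,c,0]); ez=np.cross(ex,ey)
    return np.column_stack([ex,ey,ez]),np.array(p[:3])
E
python3 - <<'E'
from h import *
S=shot("side","a");T=shot("top","a")
print("tcp px",proj(S,[.143,.608,.22]),proj(T,[.143,.608,.22]))
for nm,a,b in [("mon",(306,279),(328,214)),("sens",(331,274),(333,186)),("stop",(272,186),(202,205)),("manif",(272,179),(196,204)),("tab",(235,138),(144,229))]:
    X=tri([S,T],[a,b]); print(nm,X.round(3),(proj(S,X)-a).round(1),(proj(T,X)-b).round(1))
for nm,b in [("bottle",(400,295)),("tipbox",(350,152)),("rack",(249,150)),("small",(376,219))]: print(nm,onplane(T,b,0.04).round(3))
E
```

```text
tcp px [[136.38211902 101.17456865]] [[ -7.16743142 346.19924379]]
mon [ 0.522 -0.216  0.008] [[ 0.6 -0.2]] [[-0.1  0.6]]
sens [ 0.599 -0.228  0.019] [[ 2.4 -0.7]] [[-0.5  2.4]]
stop [0.528 0.146 0.075] [[ 0.1 -0. ]] [[-0.   0.1]]
manif [0.53  0.16  0.093] [[-0.7  0.2]] [[ 0.1 -0.9]]
tab [0.437 0.271 0.206] [[-0.4  0.1]] [[ 0.1 -0.5]]
bottle [ 0.291 -0.413  0.04 ]
tipbox [ 0.705 -0.277  0.04 ]
rack [0.705 0.02  0.04 ]
small [ 0.506 -0.35   0.04 ]
```

```bash
python3 - <<'E'
from h import *
from rig import get_obs
S=load("side","a");T=load("top","a")
obs=[(np.array([0,0,0]),(272,186),(202,205)),(np.array([.012,0,.019]),(272,179),(196,204)),(np.array([.159,-.11,.046]),(235,138),(144,229))]
def res(p):
    R,t=cradleT(p); r=[]
    for X,a,b in obs:
        W=R@X+t; r+=list((proj(S,W)-a)[0])+list((proj(T,W)-b)[0])
    return r
f=least_squares(res,[.53,.15,.07,2.7]); print(f.x, np.round(f.fun,1))
R,t=cradleT(f.x)
im=cv2.imread("pics/top_a.png"); im2=cv2.imread("pics/side_a.png")
def box(x0,x1,y0,y1,z0,z1):
    return np.array([[x,y,z] for x in (x0,x1) for y in (y0,y1) for z in (z0,z1)])/1000
def draw(im,c,k,off):
    im=cv2.resize(im[off[1]:off[3],off[0]:off[2]],None,fx=k,fy=k,interpolation=2)
    for b,col in [(box(0,146,-25,25,-25,0),(0,255,0)),(box(-58,0,-42,42,-25,46),(0,0,255)),(box(150,168,-116,-104,30,62),(255,255,0))]:
        u=(proj(c,b@R.T+t)-off[:2])*k
        for i in range(8):
            for j in (1,2,4):
                if not i&j: cv2.line(im,tuple(u[i].astype(int)),tuple(u[i|j].astype(int)),col,1)
    return im
cv2.imwrite("pics/ov.png",np.hstack([draw(im,T,3.5,(120,165,230,280)),draw(im2,S,3.5,(200,115,310,230))]))
o=get_obs(); W=cv2.imread  # wrist cam in tool
import json
w=json.load(open("pics/wrist_a.json")) if os.path.exists("pics/wrist_a.json") else None
Rw=np.array([[-0.2277858317433681, -0.9737111628883149, 0.0004314205229904646], [-0.9340961159183742, 0.21864350843415267, 0.2822400794462265], [-0.27491464326803267, 0.06388730301312011, -0.9593437087042997]]); tw=np.array([0.6244489612698261, -0.03465348954187905, 0.3916414530846175])
cp=-Rw.T@tw; tR=toolR(o); print("tool axes (cols)",tR.round(3)); print("cam in tool",(tR.T@(cp-o["tool_pos"])).round(4),"cam axes in tool",(Rw@tR).round(3))
E
```

```text
[0.52900172 0.15053196 0.07581764 2.98794985] [-0.2 -1.1 -1.7 -0.2 -0.3  0.6  3.2 -0.9 -0.7  1.  -1.4  0.1]
tool axes (cols) [[ 0.     0.973 -0.229]
 [ 0.    -0.229 -0.973]
 [-1.     0.    -0.   ]]
cam in tool [-0.1627  0.0767  0.0003] cam axes in tool [[-0.     0.001  1.   ]
 [-0.282 -0.959  0.001]
 [ 0.959 -0.282  0.001]]
```

View pics/ov.png

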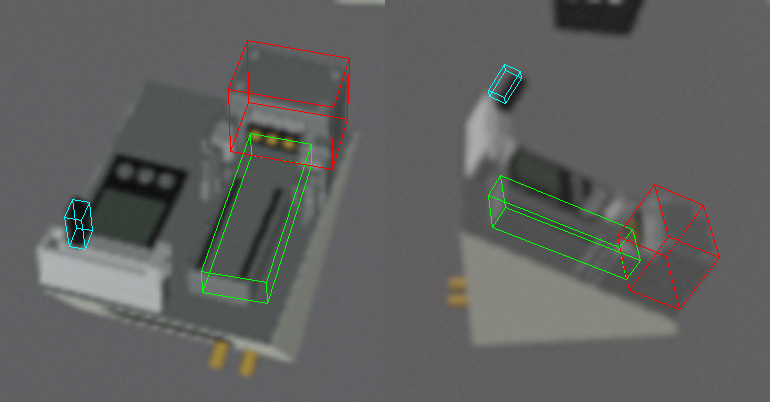

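>>> apply_moves --pt "-140 420 330 0 0 0 -1" --pt "-140 420 330 0 0 0 -1" --pt "-140 420 330 0 0 0 -1" --pt "-140 420 330 0 0 0 -1" --pt "-140 420 330 0 0 0 -1" --pt "-140 420 330 0 0 0 -1" --pt "-140 420 330 0 0 0 -1" --pt "-140 420 330 0 0 0 -1" --pt "-140 420 330 0 0 0 -1" --pt "-140 420 330 0 0 0 -1"

```text
time: 2.9
tool_pos: [0.4456, 0.2287, 0.3503]
ee_rot: [0.439, 0.555, 0.439, -0.554]
contact_force: [0.6, 1.5, -0.6]
gripper_width: 1.001
```

```bash
python3 - <<'E'
from h import *
from rig import get_obs, spotter
W=shot("wrist","b"); o=get_obs(); print(o["tool_pos"],o["time"],abs(o["joint_velocities"]).max())
for q in ("cradle_stop","catches","manifold_face","keeper_tab"):
    print(q,[(round(d["p"],2),np.round(d["pixel"],1).tolist()) for d in spotter.spot_point("wrist",q)])
E
```

```text
[0.44950699 0.22453696 0.35270049] 2.95 0.17655618355458289
cradle_stop [(0.62, [330.1, 88.8])]
catches [(0.79, [330.3, 101.9])]
manifold_face [(0.63, [333.4, 84.8])]
keeper_tab []
```

View pics/wrist_b.png

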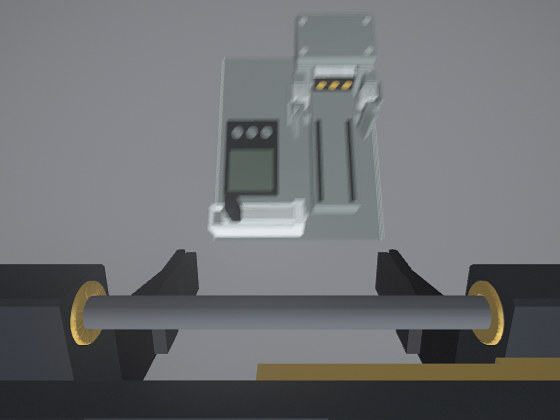

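```bash
python3 - <<'E'
from h import *
W=shot("wrist","c")
crop("wrist","c",200,0,400,150,4,"c4"); crop("wrist","c",200,100,400,250,4,"c5")
E
```

```text
(no output)
```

View pics/c4.png

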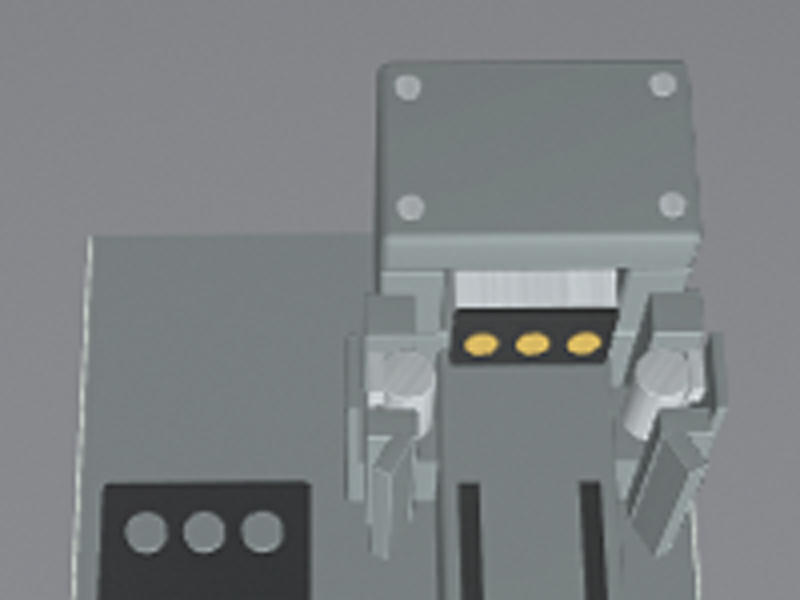

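View pics/c5.png

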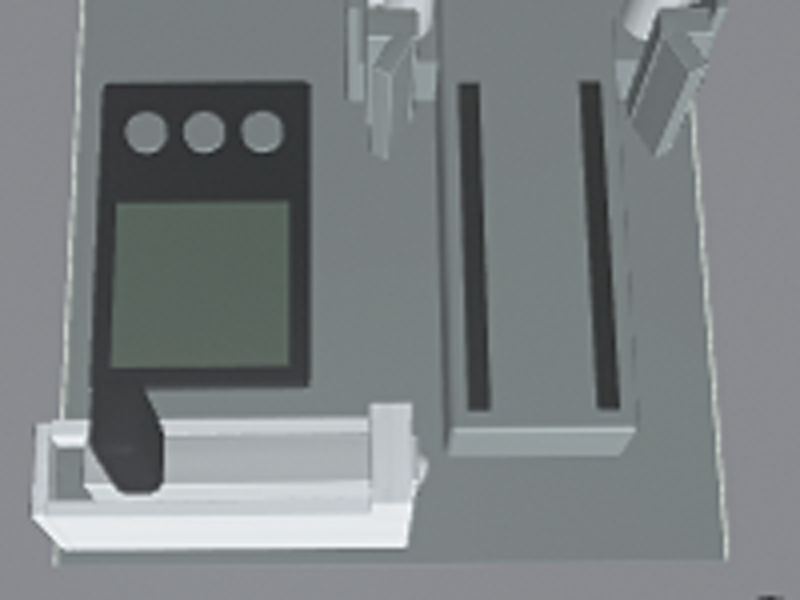

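```bash
cat > fitc.py <<'E'
from h import *
W=load("wrist","c");S=load("side","a");T=load("top","a")
c4=lambda u,v:(200+u/4-.4,v/4-.4); c5=lambda u,v:(200+u/4-.4,100+v/4-.4)
ob=[([-58,-42,46],c4(380,63)),([-58,42,46],c4(686,61)),([0,-42,46],c4(386,236)),([0,42,46],c4(700,236)),
([146,-25,0],c5(447,430)),([146,25,0],c5(636,428)),([12,-22,30],c4(455,309)),([12,22,30],c4(617,309)),([12,-22,8],c4(449,362)),([12,22,8],c4(608,362))]
X=np.array([a for a,_ in ob])/1000; U=np.array([b for _,b in ob])
def res(p):
    R,t=cradleT(p); return (proj(W,X@R.T+t)-U).ravel()
f=least_squares(res,[.53,.15,.075,2.85],loss="soft_l1")
p=f.x
E
python3 - <<'E'
from fitc import *
print(p, np.round(res(p).reshape(-1,2),1).tolist())
# free scale of slope check: full 6dof
def res6(q):
    R=Rot.from_rotvec(q[3:]).as_matrix(); return (proj(W,X@R.T+q[:3])-U).ravel()
R,t=cradleT(p); g=least_squares(res6,np.r_[t,Rot.from_matrix(R).as_rotvec()],loss="soft_l1"); R6=Rot.from_rotvec(g.x[3:]).as_matrix()
print(g.x[:3],np.degrees(np.arcsin(R6[2,0])),np.degrees(np.arcsin(R6[2,1])),np.arctan2(R6[1,0],R6[0,0]))
print("tab", R@[.159,-.11,.046]+t)
def box(x0,x1,y0,y1,z0,z1): return np.array([[x,y,z] for x in (x0,x1) for y in (y0,y1) for z in (z0,z1)])/1000
def draw(im,c,k,off):
    im=cv2.resize(im[off[1]:off[3],off[0]:off[2]],None,fx=k,fy=k,interpolation=2)
    for b,col in [(box(0,146,-25,25,-25,0),(0,255,0)),(box(-58,0,-42,42,-25,46),(0,0,255)),(box(150,168,-116,-104,30,62),(255,255,0))]:
        u=(proj(c,b@R.T+t)-off[:2]+.4)*k
        for i in range(8):
            for j in (1,2,4):
                if not i&j: cv2.line(im,tuple(u[i].astype(int)),tuple(u[i|j].astype(int)),col,1)
    return im
cv2.imwrite("pics/ov2.png",np.hstack([draw(cv2.imread("pics/top_a.png"),T,3.5,(120,165,230,280)),draw(cv2.imread("pics/side_a.png"),S,3.5,(200,115,310,230))]))
cv2.imwrite("pics/ov3.png",draw(cv2.imread("pics/wrist_c.png"),W,2.3,(190,0,430,250)))
E
```

```text
[0.52750875 0.15825561 0.06254412 2.91446609] [[-0.2, -1.7], [0.7, -1.5], [-1.2, 0.6], [0.8, 0.3], [0.0, -1.2], [0.1, -0.9], [-0.1, 1.7], [0.3, 1.5], [0.1, 0.5], [-0.9, 0.3]]
[0.52656151 0.15863743 0.06451506] 34.08644744521569 0.1877953151956881 2.9092817298266955
tab [0.44465204 0.29030454 0.1858115 ]
```

View pics/ov2.png

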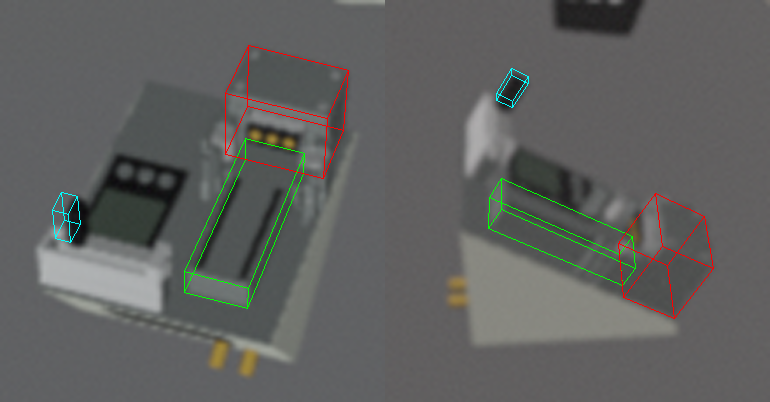

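View pics/ov3.png

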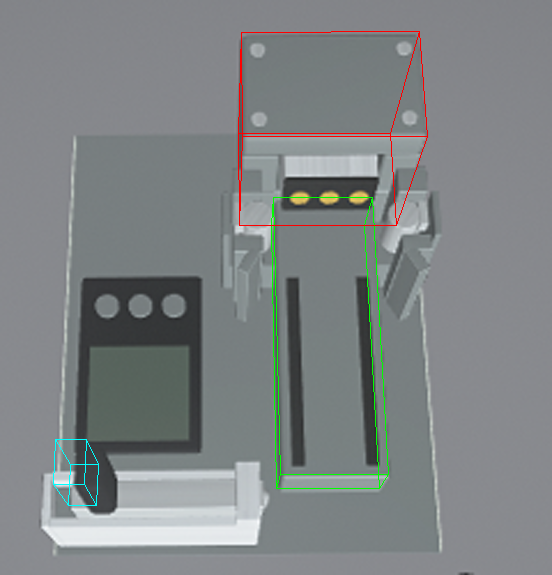

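>>> apply_moves --pt "30 50 50 0 0 0 -1" --pt "60 80 80 0 0 0 -1" --pt "60 80 80 0 0 0 -1" --pt "60 80 80 0 0 0 -1" --pt "60 80 80 0 0 0 -1"

```text
time: 3.7
tool_pos: [0.504, 0.1352, 0.2889]
ee_rot: [-0.439, -0.554, -0.439, 0.554]
contact_force: [-0.0, 0.1, 0.3]
gripper_width: 0.998
```

```bash
python3 - <<'E'
from h import *
from rig import get_obs, spotter
W=shot("wrist","d"); o=get_obs(); print(o["tool_pos"],o["time"],abs(o["joint_velocities"]).max())
crop("wrist","d",60,0,260,150,4,"c6"); crop("wrist","d",60,120,260,270,4,"c7")
E
```

```text
[0.50418907 0.13571252 0.28968883] 3.75 0.012782208245805563
```

View pics/wrist_d.png

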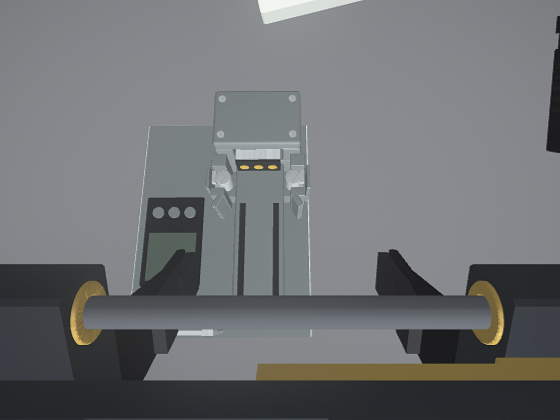

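```bash
python3 - <<'E'
from h import *
crop("wrist","d",190,80,330,185,5.5,"c6")
E
```

```text
(no output)
```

View pics/c6.png

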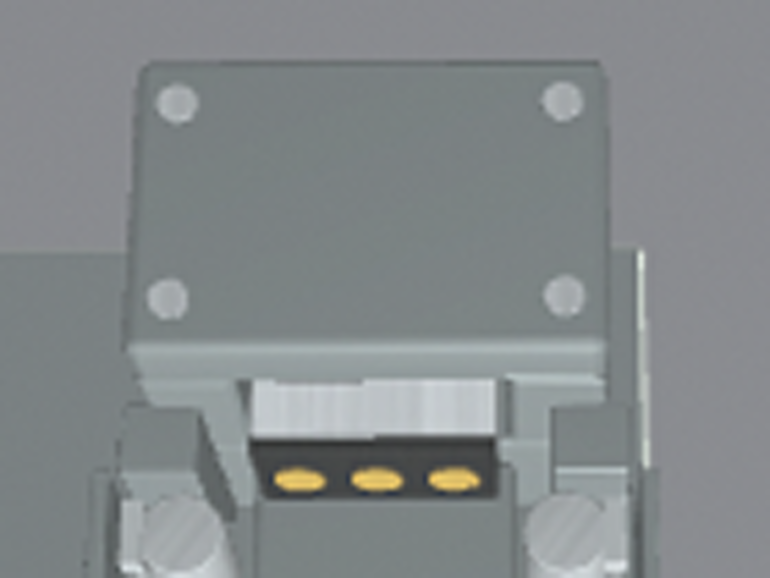

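```bash
cat > fit2.py <<'E'
from h import *
C=load("wrist","c");D=load("wrist","d");S=load("side","a");T=load("top","a")
c4=lambda u,v:(200+u/4-.4,v/4-.4); c5=lambda u,v:(200+u/4-.4,100+v/4-.4); c6=lambda u,v:(190+u/5.5-.4,80+v/5.5-.4)
P=[([-58,-42,46],c4(378,61),c6(140,61)),([-58,42,46],c4(688,60),c6(606,61)),([0,-42,46],c4(386,236),c6(130,343)),([0,42,46],c4(700,236),c6(606,343)),
([146,-25,0],c5(447,430),None),([146,25,0],c5(636,428),None),([12,-22,30],c4(455,309),c6(250,438)),([12,22,30],c4(617,309),c6(496,437)),([12,-22,8],c4(449,362),c6(265,499)),([12,22,8],c4(608,362),c6(496,497))]
def res(p,w=None):
    R,t=cradleT(p); r=[]
    for X,a,b in P:
        Wd=R@(np.array(X)/1000)+t
        r+=list((proj(C,Wd)-a)[0])
        if b: r+=list((proj(D,Wd)-b)[0])
    return np.array(r)
p=least_squares(res,[.53,.15,.075,2.9],loss="soft_l1").x
E
python3 - <<'E'
from fit2 import *
print(p); R,t=cradleT(p)
for X,a,b in P:
    Wd=R@(np.array(X)/1000)+t; l=(proj(C,Wd)-a).round(1).tolist()
    if b:
        Z=tri([C,D],[a,b]); print(X,"tri in cradle",(R.T@(Z-t)*1000).round(1),l,(proj(D,Wd)-b).round(1).tolist())
    else: print(X,l)
E
```

```text
[0.5273776  0.15843859 0.06234854 2.91537966]
[-58, -42, 46] tri in cradle [-55.4 -42.   47.1] [[0.1, -0.9]] [[0.1, -1.8]]
[-58, 42, 46] tri in cradle [-54.5  41.5  48. ] [[-0.1, -1.0]] [[0.2, -2.1]]
[0, -42, 46] tri in cradle [  0.5 -40.6  47.8] [[-1.4, 0.8]] [[-1.2, 0.4]]
[0, 42, 46] tri in cradle [ 0.5 41.  47.3] [[0.6, 0.4]] [[1.0, 0.1]]
[146, -25, 0] [[-0.0, -1.1]]
[146, 25, 0] [[0.0, -0.8]]
[12, -22, 30] tri in cradle [ 11.2 -21.8  32.1] [[-0.2, 1.9]] [[0.0, 1.6]]
[12, 22, 30] tri in cradle [10.7 21.8 31. ] [[0.1, 1.7]] [[0.2, 1.6]]
[12, -22, 8] tri in cradle [ 14.5 -21.9  12.3] [[-0.1, 0.6]] [[0.2, -1.0]]
[12, 22, 8] tri in cradle [15.6 21.7 14.5] [[-1.0, 0.5]] [[0.5, -0.8]]
```

```bash
python3 - <<'E'
from fit2 import *
R,t=cradleT([.5275,.1585,.063,2.915])
def box(x0,x1,y0,y1,z0,z1): return np.array([[x,y,z] for x in (x0,x1) for y in (y0,y1) for z in (z0,z1)])/1000
def draw(im,c,k,off,bs):
    im=cv2.resize(im[off[1]:off[3],off[0]:off[2]],None,fx=k,fy=k,interpolation=2)
    for b,col in bs:
        u=(proj(c,b@R.T+t)-off[:2]+.4)*k
        for i in range(8):
            for j in (1,2,4):
                if not i&j: cv2.line(im,tuple(u[i].astype(int)),tuple(u[i|j].astype(int)),col,1)
    return im
def bs(k): return [(box(150,168,-116+k,-104+k,30,62),(255,255,0)),(box(152.5,165.5,-60+k,-42+k,7,23),(0,0,255)),(box(148,170,-46,-36,0,28),(0,255,0))]
A=[draw(cv2.imread("pics/wrist_c.png"),C,4,(200,180,320,250),bs(k)) for k in (0,10)]
cv2.imwrite("pics/k1.png",np.vstack(A))
A=[np.vstack([draw(cv2.imread("pics/top_a.png"),T,6,(125,210,190,250),bs(k)),draw(cv2.imread("pics/side_a.png"),S,6,(210,120,275,170),bs(k))]) for k in (0,10)]
cv2.imwrite("pics/k2.png",np.hstack(A))
E
```

```text
(no output)
```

View pics/k1.png

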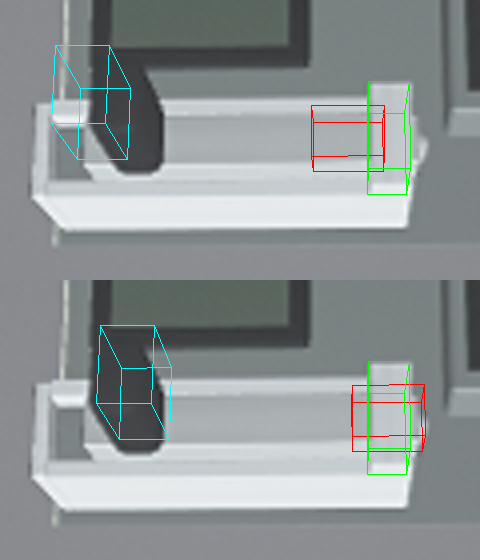

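View pics/k2.png

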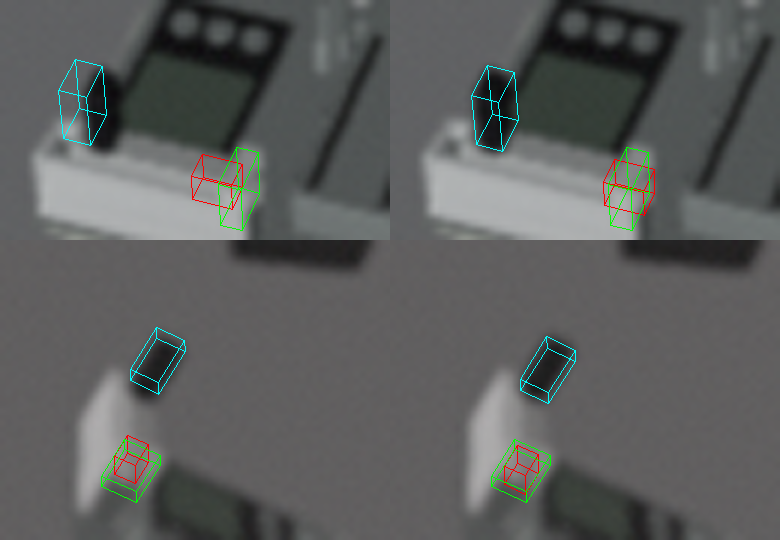

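```bash
cat >> h.py <<'E'
CR=[.5275,.1585,.063,2.915]
def slopeT(x,y,z,p=CR):
    "TCP pose with tool x = -cradle z, tool z = +cradle y, TCP at cradle mm"
    R,t=cradleT(p); Rt=np.column_stack([-R[:,2],-R[:,0],R[:,1]]); return Rt,R@(np.array([x,y,z])/1000)+t
def rel(o,Rt,pt):
    R=toolR(o); d=R.T@(pt-np.array(o["tool_pos"]))*1000; rv=np.degrees(Rot.from_matrix(R.T@Rt).as_rotvec()); return np.round(np.r_[d,rv],1)
def incradle(o,p=CR):
    R,t=cradleT(p); return (R.T@(np.array(o["tool_pos"])-t)*1000).round(1), np.degrees(Rot.from_matrix(slopeT(0,0,0,p)[0].T@toolR(o)).as_rotvec()).round(2), (R.T@np.array(o["contact_force"])).round(1)
E
python3 - <<'E'
from h import *
from rig import get_obs
o=get_obs(); print(rel(o,*slopeT(159,-100,105)),rel(o,*slopeT(159,-100,31)), slopeT(159,-100,105)[1])
E
```

```text
[ 5.340e+01 -6.190e+01 -1.273e+02 -1.000e-01 -1.000e-01 -3.200e+01] [ 1.161e+02 -1.012e+02 -1.272e+02 -1.000e-01 -1.000e-01 -3.200e+01] [0.47279223 0.27373629 0.23630221]
```

>>> apply_moves --pt "0 -20 -40 0 0 -8 0" --pt "20 -40 -80 0 0 -16 0" --pt "40 -55 -115 0 0 -24 0" --pt "53 -62 -127 0 0 -32 0" --pt "53 -62 -127 0 0 -32 0" --pt "53 -62 -127 0 0 -32 0"

```text
time: 4.35
tool_pos: [0.4732, 0.2729, 0.236]
ee_rot: [-0.271, -0.411, -0.575, 0.654]
contact_force: [-0.8, -0.5, 0.4]
gripper_width: 0.552
```

```bash
python3 - <<'E'
from h import *
from rig import get_obs
W=shot("wrist","e"); o=get_obs(); print(o["time"],incradle(o),rel(o,*slopeT(159,-100,31)),o["gripper_width"],o["joints"].round(2))
E
```

```text
4.4 (array([159.2, -99. , 106.4]), array([0.09, 0.1 , 0.22]), array([ 0.6, -0.3,  1.4])) [75.4 -0.1 -0.9 -0.1 -0.1 -0.2] 0.5294027673745708 [ 0.58  0.48  0.24 -0.4  -1.72  0.78]
```

View pics/wrist_e.png

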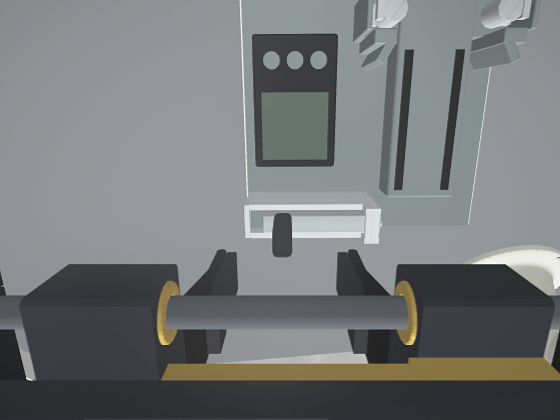

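```bash
python3 - <<'E'
from h import *
E=load("wrist","e"); R,t=cradleT(CR)
for X in ([146,-25,0],[146,25,0],[168,-94,62],[168,-106,62],[150,-36,28],[165,-32,23]): print(X,proj(E,R@(np.array(X)/1000)+t).round(1))
crop("wrist","e",230,150,480,270,3.2,"c8")
E
```

```text
[146, -25, 0] [[384.6 193.1]]
[146, 25, 0] [[451.1 193. ]]
[168, -94, 62] [[294.5 252.6]]
[168, -106, 62] [[274.7 252.6]]
[150, -36, 28] [[378.7 208.5]]
[165, -32, 23] [[381.2 227. ]]
```

View pics/c8.png

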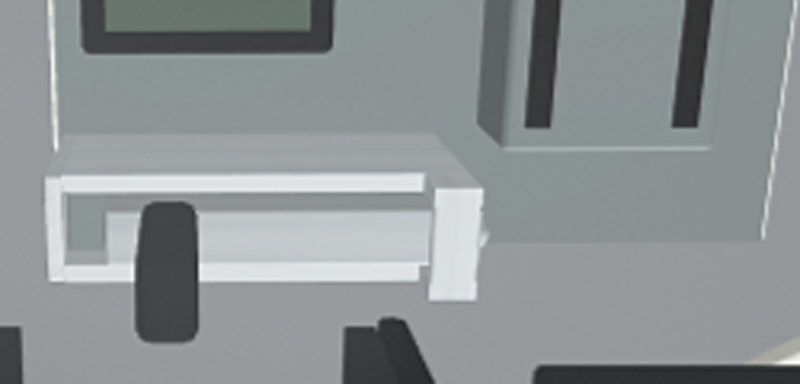

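```bash
python3 - <<'E'
from fit2 import *
E=load("wrist","e"); c8=lambda u,v:(230+u/3.2-.35,150+v/3.2-.35)
Q=[([146,-25,0],c8(503,149)),([146,25,0],c8(711,149)),([None,-36,28],c8(484,190))]
def res3(p):
    R,t=cradleT(p); r=list(res(p))
    for X,a in Q:
        if X[0] is None: r.append((proj(E,R@(np.array([150,-36,28])/1000)+t)-a)[0,0])
        else: r+=list((proj(E,R@(np.array(X)/1000)+t)-a)[0])
    return np.array(r)
f=least_squares(res3,CR,loss="soft_l1"); print(f.x,res3(f.x)[-5:].round(1),res(f.x).round(1).tolist())
# E only
def resE(q): return np.r_[res3(np.r_[q[:2],CR[2:]])[-5:]]
g=least_squares(resE,CR[:2]); print(g.x,resE(g.x).round(1))
R,t=cradleT(f.x)
for k in (6,8,10): print(k,proj(E,R@np.array([.168,-.11+k/1000,.062])+t),"obs",281.4,257)
E
```

```text
[0.52736655 0.15840408 0.06541837 2.91695737] [-1.2 -0.6  0.7 -0.9 -1.1] [0.1, -1.5, -0.6, -1.9, 0.5, -1.8, 0.3, -2.2, -1.3, 0.5, -1.8, 0.8, 1.3, 0.0, 1.1, 0.4, 0.4, -0.3, 0.8, -0.1, -0.0, 1.7, -0.4, 2.1, 0.7, 1.5, 0.1, 2.1, 0.2, 0.6, -0.2, -0.5, -0.5, 0.3, 0.5, -0.3]
[0.52367256 0.15725361] [-0.4  0.1  0.5 -0.  -0.1]
6 [[278.5537267  256.22187324]] obs 281.4 257
8 [[281.87629755 256.21055473]] obs 281.4 257
10 [[285.19893625 256.19923599]] obs 281.4 257
```

```bash
sed -i 's/^CR=.*/CR=[.5272,.1583,.0652,2.917]/' h.py; python3 - <<'E'
from h import *
from rig import get_obs
o=get_obs(); print(incradle(o),rel(o,*slopeT(159,-102,31)))
E
```

```text
(array([157.7, -99.4, 104.8]), array([0.19, 0.16, 0.22]), array([ 0.6, -0.3,  1.4])) [73.8 -1.6 -2.4 -0.2 -0.2 -0.2]
```

>>> apply_moves --pt "40 -2 -2 0 0 0 0" --pt "74 -2 -2 0 0 0 0" --pt "74 -2 -2 0 0 0 0" --pt "74 -2 -2 0 0 0 1" --pt "74 -2 -2 0 0 0 1" --pt "74 -2 -2 0 0 0 1" --pt "74 -2 -2 0 0 0 1" --pt "74 -2 -2 0 0 0 1"

```text
time: 5.2
tool_pos: [0.4344, 0.2838, 0.1752]
ee_rot: [-0.269, -0.413, -0.575, 0.653]
contact_force: [0.6, 0.4, 3.2]
gripper_width: 0.135
```

>>> apply_moves --pt "0 0 -4 0 0 0 1" --pt "0 0 -7 0 0 0 1" --pt "0 0 -8 0 0 0 1" --pt "0 0 -8 0 0 0 1"

```text
time: 5.6
tool_pos: [0.4361, 0.2913, 0.1751]
ee_rot: [-0.27, -0.412, -0.575, 0.653]
contact_force: [1.7, -1.6, 5.0]
gripper_width: 0.136
```

```bash
python3 - <<'E'
from h import *
from rig import get_obs
o=get_obs(); print(incradle(o),o["gripper_width"])
E
```

```text
(array([ 158.7, -109.4,   30.5]), array([0.27, 0.19, 0.07]), array([0.9, 1.2, 5.3])) 0.13594128354475654
```

```bash
cat >> h.py <<'E'
def vertT(yaw,x,y,z):
    "tool down, tool y = -(dir yaw), tool z = yaw+90"
    c,s=np.cos(yaw),np.sin(yaw); return np.column_stack([[0,0,-1],[-c,-s,0],[-s,c,0]]),np.array([x,y,z])
E
python3 - <<'E'
from h import *
from rig import get_obs
o=get_obs(); print(rel(o,*vertT(2.99,.525,-.215,.30)))
T=load("top","a")
E
```

```text
[-213.   105.4  472.6   -4.4   -1.3   31.9]
```

>>> apply_moves --pt "0 0 0 0 0 0 0" --pt "0 0 0 0 0 0 0" --pt "-45 0 0 0 0 0 0" --pt "-90 0 30 0 0 0 -1" --pt "-213 105 473 -4.4 -1.3 32 -1" --pt "-213 105 473 -4.4 -1.3 32 -1" --pt "-213 105 473 -4.4 -1.3 32 -1" --pt "-213 105 473 -4.4 -1.3 32 -1" --pt "-213 105 473 -4.4 -1.3 32 -1" --pt "-213 105 473 -4.4 -1.3 32 -1"

```text
time: 6.6
tool_pos: [0.5039, -0.0438, 0.2808]
ee_rot: [0.461, 0.536, 0.461, -0.536]
contact_force: [0.8, 0.8, 0.4]
gripper_width: 0.948
```

```bash
python3 - <<'E'
from h import *
from rig import get_obs
o=get_obs(); print(o["time"],rel(o,*vertT(2.99,.525,-.215,.30)),o["tool_pos"])
E
```

```text
6.6 [-1.920e+01  4.650e+01  1.661e+02  1.000e-01 -0.000e+00 -0.000e+00] [ 0.50387673 -0.04380891  0.28084909]
```

>>> apply_moves --pt "-15 40 145 0 0 0 -1" --pt "-15 40 145 0 0 0 -1" --pt "-15 40 145 0 0 0 -1" --pt "-15 40 145 0 0 0 -1" --pt "-15 40 145 0 0 0 -1"

```text
time: 7.1
tool_pos: [0.5227, -0.1929, 0.2946]
ee_rot: [-0.459, -0.537, -0.46, 0.537]
contact_force: [0.1, 1.7, -0.8]
gripper_width: 1.0
```

```bash
python3 - <<'E'
from h import *
from rig import get_obs,spotter
W=shot("wrist","f"); o=get_obs(); print(o["time"],rel(o,*vertT(2.99,.525,-.215,.30)),o["tool_pos"],abs(o["joint_velocities"]).max())
for q in ("monitor_center","sensor_end"):
    print(q,[(round(d["p"],2),np.round(d["pixel"],1).tolist()) for d in spotter.spot_point("wrist",q)])
E
```

```text
7.15 [-5.2  5.7 22.5 -0.1 -0.   0.1] [ 0.52275943 -0.19186007  0.29478405] 0.032969298393070536
monitor_center [(0.86, [303.4, 166.3]), (0.73, [416.3, 163.4])]
sensor_end [(0.92, [453.4, 171.7]), (0.65, [304.6, 101.6])]
```

View pics/wrist_f.png

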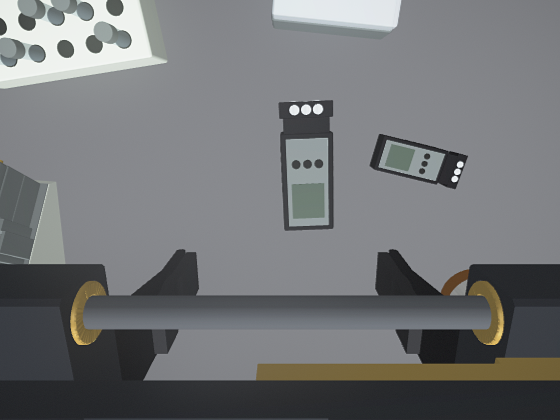

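```bash
python3 - <<'E'
from h import *
crop("wrist","f",265,90,355,240,4,"c9")
E
```

```text
(no output)
```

View pics/c9.png

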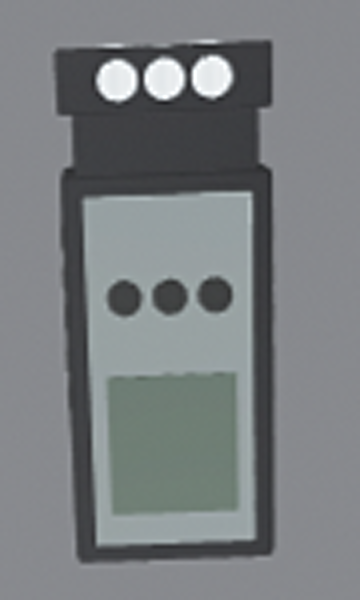

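```bash
python3 - <<'E'
from h import *
from rig import get_obs
F=load("wrist","f"); k=lambda u,v:(265+u/4-.4,90+v/4-.4)
q=[onplane(F,k(*a),.038)[:2] for a in [(56,50),(271,42),(79,560),(273,552)]]
q=np.array(q); print(q.round(4)); L=np.linalg.norm
print("len",L(q[2]-q[0]),L(q[3]-q[1]),"wid",L(q[1]-q[0]),L(q[3]-q[2]))
c=q.mean(0); d=(q[2]+q[3]-q[0]-q[1]); yaw=np.arctan2(d[1],d[0]); print(c,yaw)
e=q[1]-q[0]+q[3]-q[2]; print("yaw from width",np.arctan2(e[1],e[0])+np.pi/2+2*np.pi, np.arctan2(e[1],e[0]))
o=get_obs()
# grip at monitor x=+5
g=c+np.array([np.cos(yaw),np.sin(yaw)])*.008
print(g,rel(o,*vertT(yaw,*g,.0)))
E
```

```text
[[ 0.6014 -0.1965]
 [ 0.5945 -0.2552]
 [ 0.4538 -0.1798]
 [ 0.4473 -0.2383]]
len 0.14855288761443655 0.1480832839230325 wid 0.05908353756039754 0.058901699133146274
[ 0.52426088 -0.21746461] 3.028094238193729
yaw from width 6.169088805393013 -1.6848928285814693
[ 0.51631235 -0.21655857] [295.3  -2.6  26.4  -2.1   0.    0. ]
```

>>> apply_moves --pt "20 5.5 26.5 -2.1 0 0 -1" --pt "70 5.5 26.5 -2.1 0 0 -1" --pt "120 5.5 26.5 -2.1 0 0 -1" --pt "170 5.5 26.5 -2.1 0 0 -1" --pt "220 5.5 26.5 -2.1 0 0 -1" --pt "225 5.5 26.5 -2.1 0 0 -1" --pt "225 5.5 26.5 -2.1 0 0 -1"

```text
time: 7.95
tool_pos: [0.5248, -0.2184, 0.0707]
ee_rot: [-0.471, -0.527, -0.471, 0.528]
contact_force: [0.2, -0.1, 0.1]
gripper_width: 1.006
```

```bash
python3 - <<'E'
from h import *
from rig import get_obs
W=shot("wrist","g"); o=get_obs(); print(o["time"],rel(o,*vertT(3.028,.5243,-.2175,.008)),o["tool_pos"])
E
```

```text
8.0 [64.6 -2.4 -1.2  0.   0.1 -0.2] [ 0.52638535 -0.21886652  0.07264443]
```

View pics/wrist_g.png

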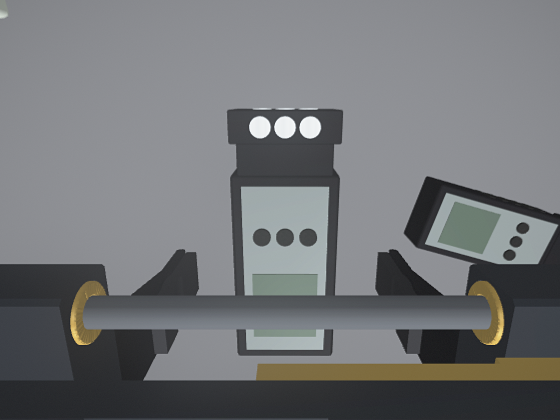

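```bash
python3 - <<'E'
from h import *
G=load("wrist","g"); Rt,pt=vertT(3.028,.5243,-.2175,0)
for u,z in [((404,234),0),((404,234),.02),((427,178),.02),((420,260),0),((428,265),.02)]: print(u,z,(Rt.T@(onplane(G,u,z)-pt)*1000).round(1))
E
```

```text
(404, 234) 0 [-0.  -7.4 81. ]
(404, 234) 0.02 [-20.   -0.1  74.1]
(427, 178) 0.02 [-20.   35.2  84.5]
(420, 260) 0 [  0.  -26.6  93.9]
(428, 265) 0.02 [-20.  -21.1  91.4]
```

>>> apply_moves --pt "40 -2 -1 0 0 0 -1" --pt "64 -2 -1 0 0 0 -1" --pt "64 -2 -1 0 0 0 -1" --pt "64 -2 -1 0 0 0 1" --pt "64 -2 -1 0 0 0 1" --pt "64 -2 -1 0 0 0 1" --pt "64 -2 -1 0 0 0 1" --pt "64 -2 -1 0 0 0 1"

```text
time: 8.8
tool_pos: [0.5236, -0.2181, 0.008]
ee_rot: [0.471, 0.528, 0.47, -0.527]
contact_force: [0.1, 2.2, 5.5]
gripper_width: 0.686
```

```bash
python3 - <<'E'
from h import *
from rig import get_obs
o=get_obs(); print(o["time"],rel(o,*vertT(3.028,.5243,-.2175,.008)),o["tool_pos"],o["gripper_width"]*87,o["contact_force"])
E
```

```text
8.8 [ 0.   0.7 -0.7 -0.1  0.  -0.1] [ 0.5235724  -0.21808312  0.00803953] 59.723711547896286 [0.10575086 2.19039096 5.46175006]
```

```bash
python3 - <<'E'
from h import *
from rig import get_obs
o=get_obs(); print(rel(o,*slopeT(128,0,80)),slopeT(128,0,80)[1])
E
```

```text
[-193.3 -104.9 -381.4    6.1    1.8  -32.1] [0.46270491 0.17303369 0.20087351]
```

>>> apply_moves --pt "-45 0 0 0 0 0 1" --pt "-90 0 0 0 0 0 1" --pt "-135 0 -10 0 0 0 1" --pt "-175 -10 -35 0 0 0 1" --pt "-210 -25 -65 1 0.3 -6 1" --pt "-225 -40 -105 2 0.6 -12 1" --pt "-230 -55 -150 3 0.9 -18 1" --pt "-230 -70 -195 4 1.2 -24 1" --pt "-230 -85 -240 6 1.8 -31 1" --pt "-230 -95 -285 6.1 1.8 -32 1"

```text
time: 9.8
tool_pos: [0.4611, 0.0777, 0.2339]
ee_rot: [-0.269, -0.409, -0.576, 0.655]
contact_force: [0.1, 0.4, -4.0]
gripper_width: 0.686
```

```bash
python3 - <<'E'
from h import *
from rig import get_obs
o=get_obs(); print(o["time"],rel(o,*slopeT(128,0,80)),incradle(o),o["gripper_width"]*87)
E
```

```text
9.8 [ 38.4   0.8 -93.3  -0.2  -0.    0.4] (array([128.8,  93.3, 118.4]), array([ 0.18,  0.01, -0.37]), array([-2.1, -0.4, -3.4])) 59.70949412182204
```

>>> apply_moves --pt "0 0 -45 0 0 0 1" --pt "10 0 -85 0 0 0 1" --pt "25 0 -93 0 0 0 1" --pt "25 0 -93 0 0 0 1" --pt "25 0 -93 0 0 0 1"

```text
time: 10.3
tool_pos: [0.4687, 0.169, 0.2149]
ee_rot: [-0.271, -0.409, -0.576, 0.654]
contact_force: [-0.6, 0.3, -4.1]
gripper_width: 0.687
```

```bash
python3 - <<'E'
from h import *
from rig import get_obs
W=shot("wrist","h"); shot("top","h");shot("side","h");o=get_obs(); print(o["time"],rel(o,*slopeT(128,0,80)),incradle(o),o["gripper_width"]*87)
crop("top","h",120,150,260,280,4,"c10");crop("side","h",190,90,330,230,4,"c11")
E
```

```text
10.45 [16.7  1.6 -2.8 -0.1 -0.1 -0. ] (array([129.7,   2.8,  96.7]), array([0.06, 0.07, 0.05]), array([-1. ,  0. , -2.6])) 59.76681711177489
```

View pics/wrist_h.png

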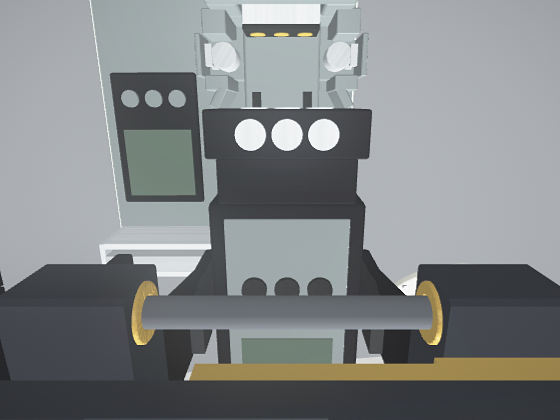

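View pics/c11.png

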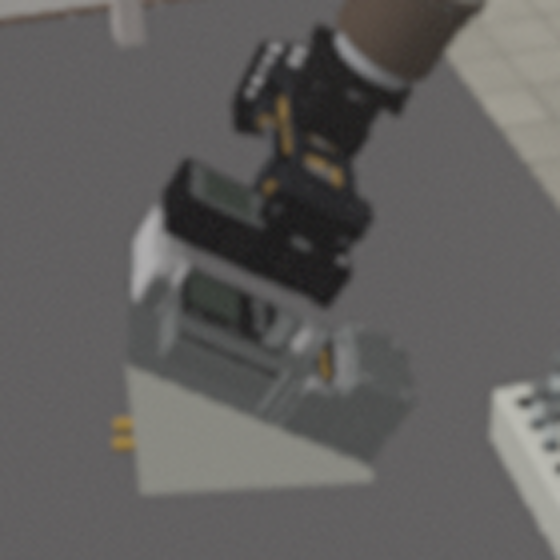

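>>> apply_moves --pt "30 1.5 -3.4 0 0 0 1" --pt "60 1.5 -3.4 0 0 0 1" --pt "80 1.5 -3.4 0 0 0 1" --pt "80 1.5 -3.4 0 0 0 1" --pt "80 1.5 -3.4 0 0 0 1"

```text
time: 10.95
tool_pos: [0.4307, 0.1816, 0.1477]
ee_rot: [-0.272, -0.411, -0.576, 0.653]
contact_force: [0.7, -0.1, -2.9]
gripper_width: 0.685
```

```bash
python3 - <<'E'
from h import *
from rig import get_obs
W=shot("wrist","i");shot("side","i");shot("top","i");o=get_obs(); print(o["time"],incradle(o),o["gripper_width"]*87)
crop("side","i",190,90,330,230,4,"c12")
crop("top","i",120,150,260,280,4,"c13")
E
```

```text
11.1 (array([127.9,  -1.8,  17.7]), array([-0.03,  0.12,  0.16]), array([-1.2,  1.2, -3.1])) 59.589134784337666
```

View pics/wrist_i.png

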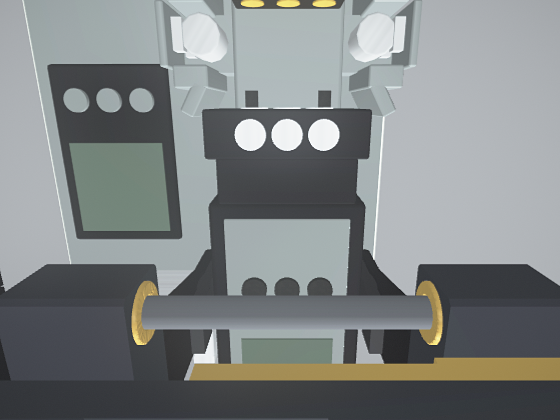

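View pics/c12.png

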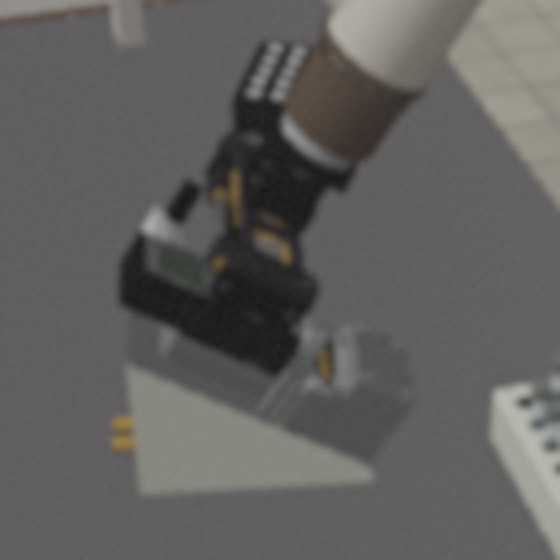

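>>> apply_moves --pt "5 0 0.8 0 0 0 1" --pt "7 0 0.8 0 0 0 1" --pt "8 0 0.8 0 0 0 1" --pt "8 0 0.8 0 0 0 1"

```text
time: 11.5
tool_pos: [0.4258, 0.1821, 0.1409]
ee_rot: [-0.272, -0.41, -0.576, 0.653]
contact_force: [1.0, -0.7, 3.1]
gripper_width: 0.689
```

```bash
python3 - <<'E'
from h import *
from rig import get_obs
o=get_obs(); print(o["time"],incradle(o),o["gripper_width"]*87,o["ft_torque"])
E
```

```text
11.5 (array([128.4,  -0.6,   9. ]), array([-0.04, -0.  ,  0.07]), array([0.7, 0.5, 3.2])) 59.95923576774692 [-0.53570413 -0.98199257  0.043197  ]
```

>>> apply_moves --pt "0.5 0 0 0 0 0 -0.7" --pt "0.5 0 0 0 0 0 -0.7" --pt "0.5 0 0 0 0 0 -0.7" --pt "0.5 0 0 0 0 0 -0.7"

```text
time: 11.9
tool_pos: [0.4247, 0.1824, 0.1394]
ee_rot: [-0.271, -0.41, -0.576, 0.653]
contact_force: [0.1, 0.4, -0.3]
gripper_width: 0.843
```

```bash
python3 - <<'E'
from h import *
from rig import get_obs
W=shot("wrist","j");shot("side","j");o=get_obs(); print(o["time"],incradle(o),o["gripper_width"]*87,o["ft_torque"])
crop("side","j",190,90,330,230,4,"c14")
E
```

```text
12.0 (array([128.5,  -0.6,   7.2]), array([ 0.  ,  0.  , -0.04]), array([ 0.4, -0.5, -0.4])) 73.697162453997 [-0.1802738  -1.11480106  0.02224919]
```

View pics/wrist_j.png

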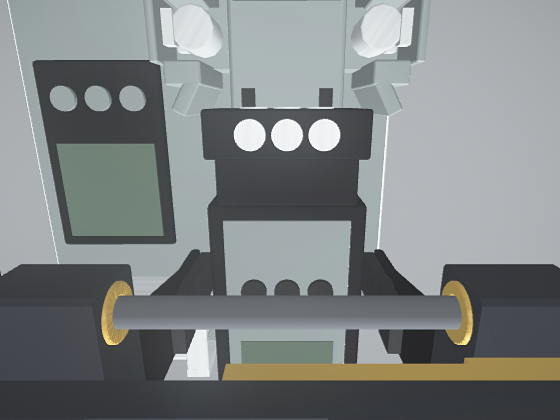

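View pics/c14.png

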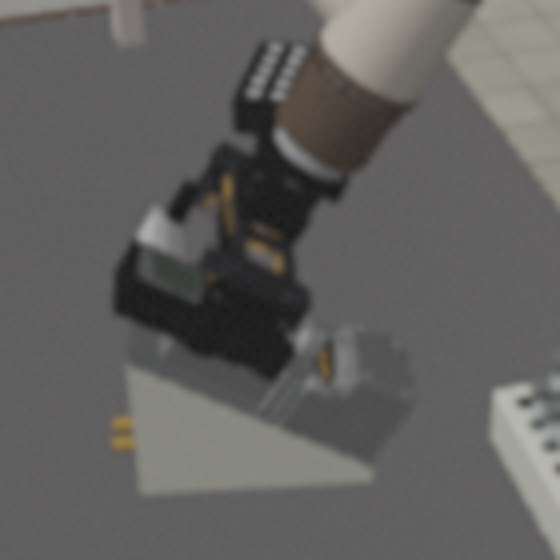

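>>> apply_moves --pt "-35 0 0 0 0 0 -0.7" --pt "-65 0 0 0 0 0 -0.7" --pt "-68 -45 0 0 0 0 1" --pt "-68 -92 0 0 0 0 1" --pt "-68 -96 0 0 0 0 1" --pt "-68 -96 0 0 0 0 1" --pt "-68 -96 0 0 0 0 1" --pt "-68 -96 0 0 0 0 1"

```text
time: 12.8
tool_pos: [0.381, 0.1922, 0.2469]
ee_rot: [-0.271, -0.409, -0.576, 0.654]
contact_force: [0.1, 0.1, -0.0]
gripper_width: 0.384
```

```bash
python3 - <<'E'
from h import *
from rig import get_obs
W=shot("wrist","k");shot("side","k");shot("top","k");o=get_obs(); print(o["time"],incradle(o),o["gripper_width"]*87,o["joints"].round(2))
a=cv2.imread("pics/side_k.png")[90:230,190:330];b=cv2.imread("pics/top_k.png")[150:290,120:260]
cv2.imwrite("pics/k3.png",cv2.resize(np.hstack([a,b]),None,fx=2.8,fy=2.8,interpolation=2))
E
```

```text
12.95 (array([223.6,  -0.6,  74.8]), array([ 0.08, -0.04, -0.1 ]), array([-1.2,  0.4,  0.2])) 21.617198918637076 [ 0.55  0.29 -0.04 -0.38 -1.65  0.85]
```

View pics/wrist_k.png

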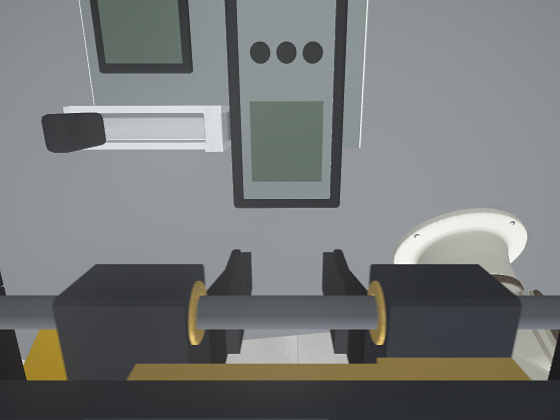

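View pics/k3.png

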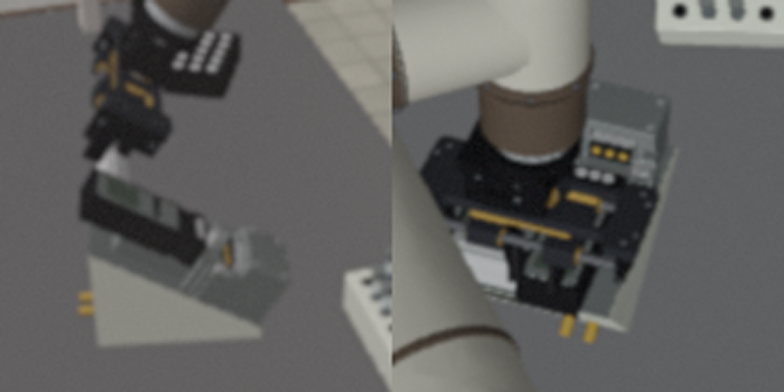

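```bash
cat >> h.py <<'E'
def oncradle(c,uv,z,p=CR):
    R,t=cradleT(p); d=R.T@(c["R"].T@np.array([(uv[0]-c["cx"])/c["f"],(uv[1]-c["cy"])/c["f"],1])); o=R.T@(-c["R"].T@c["t"]-t)
    return ((o+d*(z/1000-o[2])/d[2])*1000).round(1)
E
python3 - <<'E'
from h import *
K=load("wrist","k")
for u in ((235.5,207.5),(339.5,206.5),(227,0),(345,0)): print(oncradle(K,u,38))
E
```

```text
[203.1 -28.9  38. ]
[202.6  29.9  38. ]
[ 98.7 -28.7  38. ]
[98.7 28.4 38. ]
```

>>> apply_moves --pt "30 0 0.6 0 0 0 1" --pt "60 0 0.6 0 0 0 1" --pt "67 0 0.6 0 0 0 1" --pt "67 5 0.6 0 0 0 1" --pt "67 8 0.6 0 0 0 1" --pt "67 10 0.6 0 0 0 1" --pt "67 12 0.6 0 0 0 1"

```text
time: 13.65
tool_pos: [0.3569, 0.1976, 0.1854]
ee_rot: [-0.271, -0.411, -0.576, 0.653]
contact_force: [0.1, 0.2, -0.1]
gripper_width: 0.005
```

```bash
python3 - <<'E'
from h import *
from rig import get_obs
o=get_obs(); print(o["time"],incradle(o),o["gripper_width"]*87,o["ft_torque"])
E
```

```text
13.65 (array([211.9,  -0.4,   9.4]), array([-0.01,  0.07,  0.05]), array([-0.1, -0.2, -0. ])) 0.39816068532973853 [-0.25240704 -1.02807856  0.0258531 ]
```

>>> apply_moves --pt "0 3 0 0 0 0 1" --pt "0 6 0 0 0 0 1" --pt "0 9 0 0 0 0 1" --pt "0 12 0 0 0 0 1" --pt "0 15 0 0 0 0 1" --pt "0 18 0 0 0 0 1" --pt "0 18 0 0 0 0 1"

```text
time: 14.35
tool_pos: [0.371, 0.194, 0.175]
ee_rot: [-0.271, -0.41, -0.576, 0.653]
contact_force: [0.2, 0.2, -0.4]
gripper_width: 0.005
```

```bash
python3 - <<'E'
from h import *
from rig import get_obs
W=shot("wrist","l");o=get_obs(); print(o["time"],incradle(o),o["gripper_width"]*87,o["ft_torque"])
E
```

```text
14.4 (array([194.3,  -0. ,   8.3]), array([ 0.02,  0.01, -0.03]), array([-0.4,  0.1, -0. ])) 0.6028703730361026 [-0.25952241 -1.09592636 -0.06240524]
```

View pics/wrist_l.png

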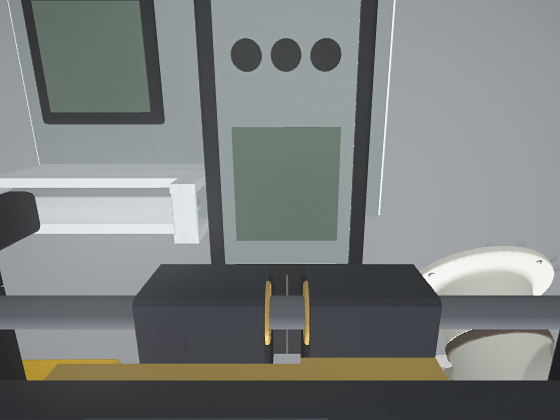

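```bash
python3 - <<'E'
from h import *
K=load("wrist","k");L=load("wrist","l")
print(oncradle(K,(286,181),38),oncradle(K,(287,207),38),oncradle(L,(286,241),38),oncradle(L,(286,127),38),oncradle(K,(286,101),38))
print(oncradle(L,(212,200),38),oncradle(L,(363,200),38),oncradle(L,(196,0),38),oncradle(L,(377,0),38))
E
```

```text
[187.9  -0.3  38. ] [202.9   0.3  38. ] [168.4   0.2  38. ] [125.3   0.2  38. ] [145.5  -0.2  38. ]
[152.  -27.5  38. ] [152.  29.  38.] [ 85.3 -28.9  38. ] [85.3 29.5 38. ]
```

>>> apply_moves --pt "0 2 0 0 0 0 1" --pt "0 4 0 0 0 0 1" --pt "0 6 0 0 0 0 1" --pt "0 8 0 0 0 0 1"

```text
time: 14.8
tool_pos: [0.3737, 0.1928, 0.1735]
ee_rot: [-0.269, -0.406, -0.579, 0.654]
contact_force: [-11.4, 3.4, 15.9]
gripper_width: 0.009
```

```bash
python3 - <<'E'
from h import *
from rig import get_obs
o=get_obs(); print(o["time"],incradle(o),o["ft_torque"])
E
```

```text
14.8 (array([190.8,   0.6,   8.5]), array([-0.12, -0.13, -0.57]), array([18.5, -0.8,  7.2])) [ 1.0378396   3.85044091 -0.07434275]
```

>>> apply_moves --pt "0 2 0 0 0 0 1" --pt "0 3 0 0 0 0 1" --pt "0 4 0 0 0 0 1"

```text
time: 15.1
tool_pos: [0.3806, 0.1919, 0.1691]
ee_rot: [-0.271, -0.41, -0.576, 0.653]
contact_force: [-1.2, 1.2, 1.5]
gripper_width: 0.003
```

```bash
python3 - <<'E'
from h import *
from rig import get_obs
W=shot("wrist","m");o=get_obs(); print(o["time"],incradle(o),o["ft_torque"])
E
```

```text
15.15 (array([ 1.822e+02, -1.000e-01,  8.400e+00]), array([-0.01,  0.01,  0.01]), array([ 0.2, -0.8,  0.6])) [-0.1329541  -0.8593155   0.01610537]
```

View pics/wrist_m.png

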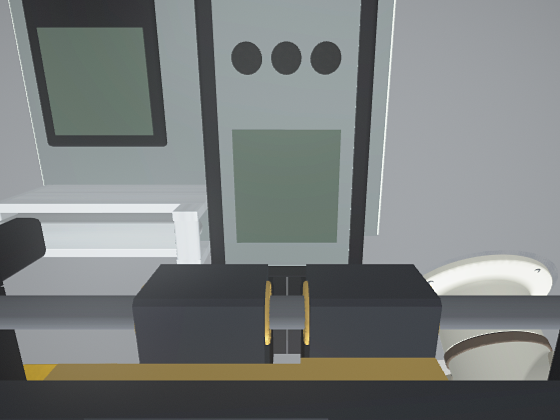

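>>> apply_moves --pt "0 3 0 0 0 0 1" --pt "0 6 0 0 0 0 1" --pt "0 9 0 0 0 0 1" --pt "0 12 0 0 0 0 1" --pt "0 15 0 0 0 0 1" --pt "0 17 0 0 0 0 1"

```text
time: 15.75
tool_pos: [0.3934, 0.1888, 0.1609]
ee_rot: [-0.27, -0.408, -0.577, 0.653]
contact_force: [-5.8, 2.1, 7.0]
gripper_width: 0.004
```

```bash
python3 - <<'E'
from h import *
from rig import get_obs
o=get_obs(); print(o["time"],incradle(o),o["ft_torque"])
E
```

```text
15.75 (array([1.671e+02, 1.000e-01, 8.500e+00]), array([-0.05, -0.04, -0.25]), array([ 8.8, -0.7,  2.7])) [ 0.49257477  1.18061666 -0.05655106]
```

>>> apply_moves --pt "0 2 0 0 0 0 1" --pt "0 4 0 0 0 0 1" --pt "0 6 0 0 0 0 1" --pt "0 7 0 0 0 0 1"

```text
time: 16.15
tool_pos: [0.3983, 0.1877, 0.1579]
ee_rot: [-0.27, -0.407, -0.578, 0.654]
contact_force: [-9.4, 3.7, 13.6]
gripper_width: 0.003
```

```bash
python3 - <<'E'
from h import *
from rig import get_obs
W=shot("wrist","n");o=get_obs(); print(o["time"],incradle(o),o["ft_torque"])
print(oncradle(W,(286,241),38))
E
```

```text
16.2 (array([161.3,   0. ,   8.5]), array([-0.08, -0.05, -0.4 ]), array([14.2, -1.6,  5. ])) [ 1.0535772   2.49653001 -0.26290655]
[1.354e+02 1.000e-01 3.800e+01]
```

View pics/wrist_n.png

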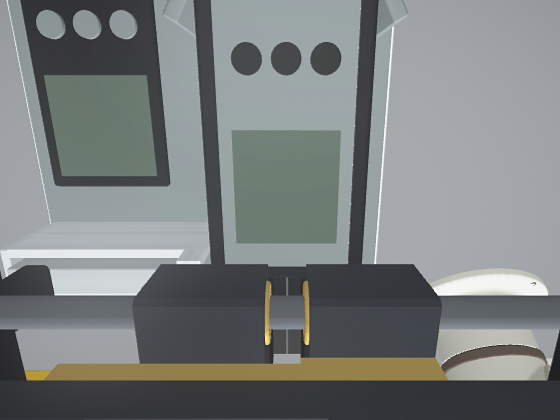

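>>> apply_moves --pt "0 1 0 0 0 0 1" --pt "0 2 0 0 0 0 1" --pt "0 3 0 0 0 0 1" --pt "0 4 0 0 0 0 1"

```text
time: 16.6
tool_pos: [0.3982, 0.1876, 0.1579]
ee_rot: [-0.268, -0.405, -0.58, 0.654]
contact_force: [-17.4, 7.6, 25.0]
gripper_width: 0.006
```

```bash
python3 - <<'E'
from h import *
from rig import get_obs
o=get_obs(); print(o["time"],incradle(o),o["ft_torque"])
E
```

```text
16.6 (array([1.613e+02, 1.000e-01, 8.500e+00]), array([-0.18, -0.12, -0.84]), array([29.1, -3.5, 11.3])) [ 2.49672706  6.50100918 -0.57893182]
```

>>> apply_moves --pt "0 1 0 0 0 0 1" --pt "0 1.5 0 0 0 0 1" --pt "0 0 0 0 0 0 1" --pt "0 -4 0 0 0 0 1" --pt "0 -8 0 0 0 0 1" --pt "0 -14 0 0 0 0 1"

```text
time: 17.2
tool_pos: [0.3928, 0.1891, 0.1611]
ee_rot: [-0.271, -0.41, -0.576, 0.653]
contact_force: [0.1, 0.3, 0.1]
gripper_width: 0.011
```

```bash
python3 - <<'E'
from h import *
from rig import get_obs
W=shot("wrist","o");shot("side","o");o=get_obs(); print(o["time"],incradle(o),o["ft_torque"])
E
```

```text
17.3 (array([ 1.683e+02, -1.000e-01,  8.500e+00]), array([-0.  ,  0.03,  0.05]), array([ 0.3, -0.7,  0. ])) [-0.22245801 -1.12651277  0.00863934]
```

View pics/wrist_o.png

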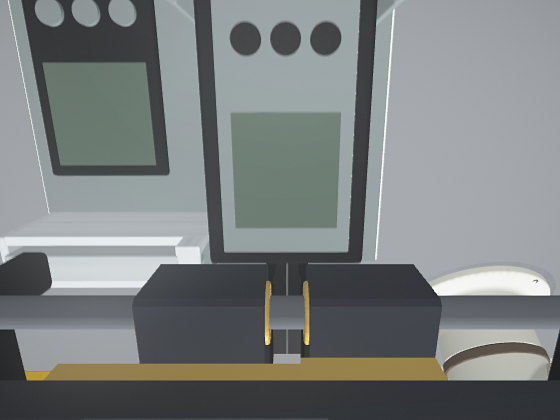

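```bash
python3 - <<'E'
from h import *
N=load("wrist","n");O=load("wrist","o")
print(oncradle(N,(286,243),38),oncradle(O,(286,228),38),oncradle(O,(286,263),38))
E
```

```text
[136.2   0.2  38. ] [1.368e+02 1.000e-01 3.800e+01] [1.514e+02 1.000e-01 3.800e+01]
```

>>> apply_moves --pt "-40 0 0 0 0 0 1" --pt "-80 0 0 0 0 0 0.2" --pt "-82 5 -48 0 0 0 0.2" --pt "-82 8.5 -95 0 0 0 0.2" --pt "-82 8.5 -109.4 0 0 0 0.2" --pt "-82 8.5 -109.4 0 0 0 0.2" --pt "-82 8.5 -109.4 0 0 0 0.2"

```text
time: 18.0
tool_pos: [0.4659, 0.2839, 0.226]
ee_rot: [-0.271, -0.409, -0.576, 0.654]
contact_force: [-0.7, -1.1, 0.0]
gripper_width: 0.387
```

```bash
python3 - <<'E'
from h import *
from rig import get_obs
W=shot("wrist","q");shot("side","q");o=get_obs(); print(o["time"],incradle(o),rel(o,*slopeT(159,-109.5,36)),o["gripper_width"]*87)
crop("side","q",190,90,330,230,4,"c15")
E
```

```text
18.1 (array([ 159.9, -108.3,   90.5]), array([ 0.07, -0.  , -0.02]), array([-0.2,  0.6,  1.1])) [54.5  0.9 -1.2 -0.1  0.   0. ] 34.065318613706296
```

View pics/wrist_q.png

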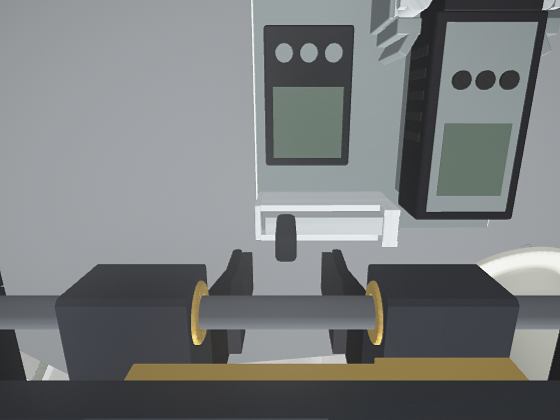

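View pics/c15.png

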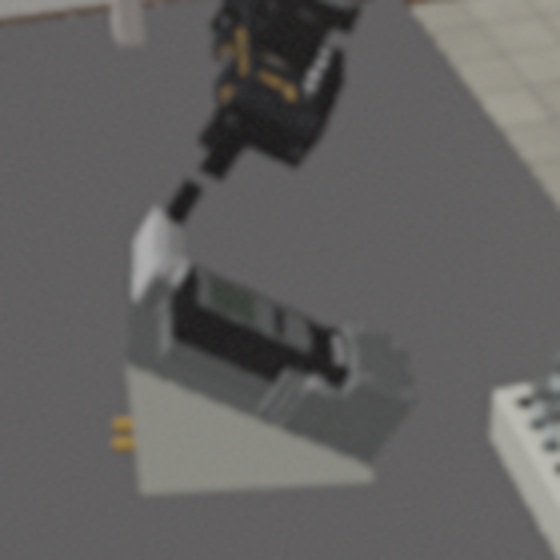

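>>> apply_moves --pt "30 0.8 -1.2 0 0 0 0.2" --pt "54 0.8 -1.2 0 0 0 0.2" --pt "54 0.8 -1.2 0 0 0 0.2" --pt "54 0.8 -1.2 0 0 0 1" --pt "54 0.8 -1.2 0 0 0 1" --pt "54 0.8 -1.2 0 0 0 1" --pt "54 0.8 -1.2 0 0 0 1"

```text
time: 18.8
tool_pos: [0.4398, 0.2916, 0.1813]
ee_rot: [-0.272, -0.41, -0.576, 0.653]
contact_force: [0.9, -0.5, 2.2]
gripper_width: 0.14
```

```bash
python3 - <<'E'
from h import *
from rig import get_obs
o=get_obs(); print(o["time"],incradle(o),o["gripper_width"]*87); print(oncradle(load("wrist","q"),(511,218),38),oncradle(load("wrist","q"),(428,217),38))
E
```

```text
18.8 (array([ 158.9, -110.5,   37.6]), array([-0.01,  0.03,  0.06]), array([0.3, 0.3, 2.4])) 12.190200694007547
[150.4  29.8  38. ] [149.7 -21.4  38. ]
```

>>> apply_moves --pt "0 0 5 0 0 0 1" --pt "0 0 10 0 0 0 1" --pt "0 0 15 0 0 0 1" --pt "0 0 20 0 0 0 1" --pt "0 0 25 0 0 0 1" --pt "0 0 30 0 0 0 1" --pt "0 0 33 0 0 0 1"

```text
time: 19.5
tool_pos: [0.4324, 0.2594, 0.1813]
ee_rot: [-0.272, -0.411, -0.576, 0.652]
contact_force: [3.0, 1.9, 6.2]
gripper_width: 0.136
```

```bash
python3 - <<'E'
from h import *
from rig import get_obs
W=shot("wrist","r");o=get_obs(); print(o["time"],incradle(o),o["gripper_width"]*87,o["ft_torque"])
E
```

```text
19.55 (array([158.9, -77.1,  37.5]), array([-0.01,  0.07,  0.1 ]), array([ 1.5, -0.8,  6.7])) 11.915520493794855 [-0.1233216  -0.98287552 -0.0552203 ]
```

View pics/wrist_r.png

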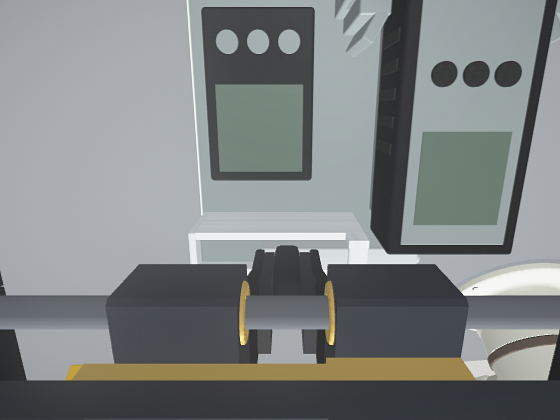

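>>> apply_moves --pt "0 0 4 0 0 0 1" --pt "0 0 8 0 0 0 1" --pt "0 0 12 0 0 0 1" --pt "0 0 14 0 0 0 1" --pt "0 0 14 0 0 0 1"

```text
time: 20.05
tool_pos: [0.4296, 0.2468, 0.1812]
ee_rot: [-0.271, -0.412, -0.576, 0.652]
contact_force: [3.4, 3.3, 5.6]
gripper_width: 0.136
```

```bash
python3 - <<'E'
from h import *
from rig import get_obs
o=get_obs(); print(o["time"],incradle(o),o["gripper_width"]*87,o["ft_torque"])
E
```

```text
20.05 (array([158.9, -64.5,  37.6]), array([-0.06,  0.19,  0.14]), array([ 0.7, -4. ,  6.1])) 11.806942237585798 [ 0.70287991 -1.03690399 -0.63469683]
```

>>> apply_moves --pt "0 0 1 0 0 0 1" --pt "0 0 2 0 0 0 1" --pt "0 0 2.5 0 0 0 1"

```text
time: 20.35
tool_pos: [0.4296, 0.2468, 0.1813]
ee_rot: [-0.271, -0.413, -0.577, 0.65]
contact_force: [3.6, 10.9, 6.1]
gripper_width: 0.137
```

```bash
python3 - <<'E'
from h import *
from rig import get_obs
o=get_obs(); print(o["time"],incradle(o),o["gripper_width"]*87,o["ft_torque"])
E
```

```text
20.35 (array([158.9, -64.5,  37.6]), array([-0.16,  0.44,  0.22]), array([  2.3, -11.4,   5.8])) 11.941473753643546 [ 2.23002811 -1.00296136 -1.60698944]
```

>>> apply_moves --pt "0 0 -2 0 0 0 1" --pt "0 0 -3 0 0 0 0.45" --pt "0 0 -3 0 0 0 0.45" --pt "0 0 -3 0 0 0 0.45" --pt "-30 0 -3 0 0 0 0.45" --pt "-70 0 -3 0 0 0 0.45" --pt "-110 10 -3 0 0 0 0.45" --pt "-120 10 -3 0 0 0 0.45" --pt "-120 10 -3 0 0 0 0.45"

```text
time: 21.25
tool_pos: [0.4996, 0.2302, 0.277]
ee_rot: [-0.271, -0.411, -0.576, 0.653]
contact_force: [-0.5, 0.1, -0.0]
gripper_width: 0.273
```

```bash
python3 - <<'E'
from h import *
from rig import get_obs
W=shot("wrist","s");S=shot("side","s");T=shot("top","s");o=get_obs(); print(o["time"],incradle(o),o["gripper_width"]*87)
a=cv2.imread("pics/side_s.png")[90:230,190:330];b=cv2.imread("pics/top_s.png")[150:290,120:260]
cv2.imwrite("pics/k4.png",cv2.resize(np.hstack([a,b]),None,fx=2.8,fy=2.8,interpolation=2))
E
```

```text
21.4 (array([149.5, -63.7, 154.4]), array([ 0.05, -0.09, -0.22]), array([ 0.7, -0.4, -0.2])) 23.93546335051994
```

View pics/wrist_s.png

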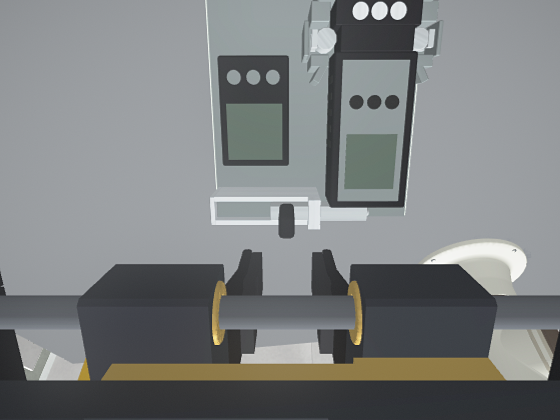

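View pics/k4.png

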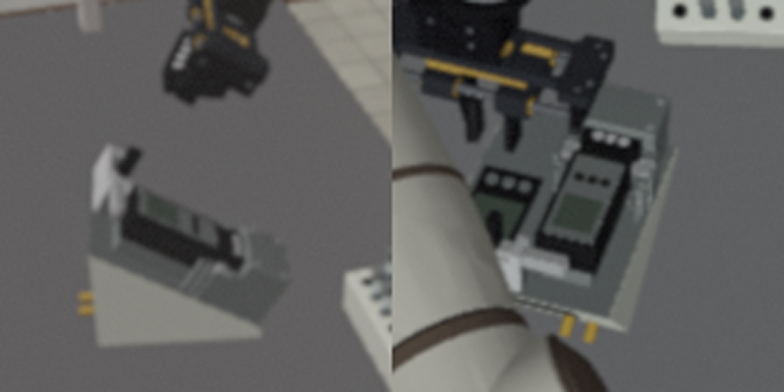

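```bash
python3 - <<'E'
from h import *
W=load("wrist","s")
print("tip",oncradle(W,(368,213),23)," rear",oncradle(W,(330,206),38),oncradle(W,(404,206),38),"tab",oncradle(W,(287,237),62))
crop("wrist","s",200,0,440,240,3,"c16")
E
```

```text
tip [160.6   5.2  23. ]  rear [150.3 -29.   38. ] [150.3  30.1  38. ] tab [167.7 -63.3  62. ]
```

View pics/c16.png

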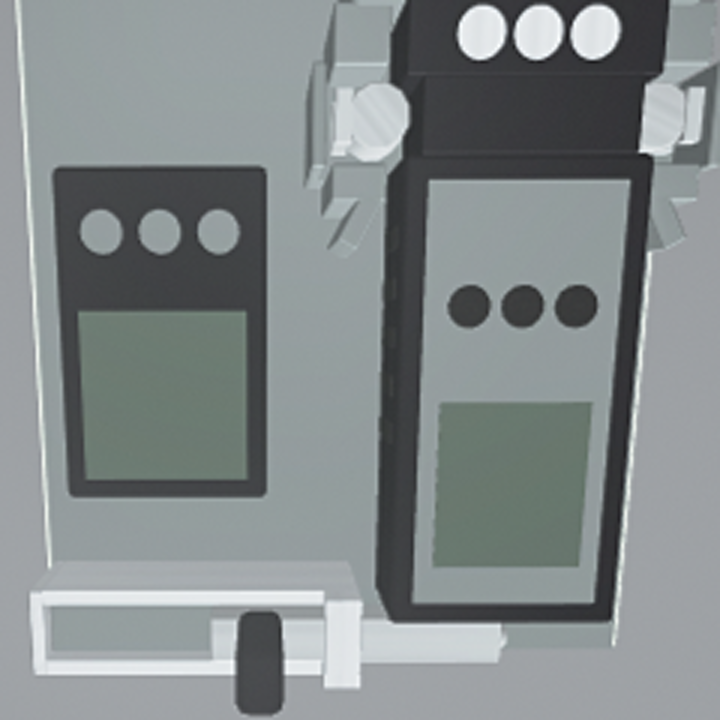

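Everything checks out: the rollers sit in the notches, the monitor's upper end is at x ≈ 150 mm, and the keeper tip is at y ≈ +4 to +5 mm with its tab at y ≈ -64 mm. The robot is clear of the station, so I'm handing in.

```bash
python3 - <<'E'
from rig import sign_off, get_obs
o=get_obs(); print(o["time"],o["contact_force"]); print(sign_off())
E
```

```text
21.4 [-0.59214594  0.56425433  0.15125853]
the job is handed in; nothing more can be done
None
```

The job is handed in at 21.4 s. The larger gas monitor is home in the cradle, display up and sensor end downhill, and the keeper is fully across behind it.

**What I did**
- The keeper was standing about 8 mm out at the start, so I first drew it back, to within about 1 mm of its stop.
- I laid the monitor on the rail with its sensor end at about 53 mm and let go. It slid or was nudged down to the catches.
- I pushed it past the catches with shut fingers on its upper end, at about 18 N, until it stopped. At the stop it did not move as the force rose from 14 to 29 N.
- I then pinched the keeper tab and slid it across to its stop, where it did not move at 11 N.

**Last checks**
- **Monitor:** with nothing touching it, its upper end measured x ≈ 150.3 mm (nominal 150), square to the cradle, and the rollers sat in the notches. An earlier picture gave 151.4 mm and the fingers' stop suggested about 1.8 mm short. I put both down to 1–2 mm of calibration error.
- **Keeper:** the tip measured y ≈ +5 mm (nominal +4) and the tab y ≈ -63 to -64.5 mm (nominal -64).
- **Surroundings:** the arm did not go near the bottle, tip box or tube rack. I did not measure their positions again at the end.

The highest force I read was 31 N, at the monitor's stop. I gave one slightly harder push after that without reading the force.

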